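# Roll the edge seal of the gel viewing box flat

## Task

First move the bottle that stands in front of the gel viewing box out of the way: set it upright in the shallow tray. Then take the hand roller and roll it firmly along the whole edge seal on the sloped sill, under the leaning clear visor, until every key is seated fully home, and hang the roller upright back in its rest. Press the keys only with the roller, do not bump the visor, keep the bottle upright and leave the other things where they are.

Things in the scene. Friction and masses are not known exactly. Their poses are not given: they have to be found in the camera images.
- caster: fixed gel viewing box: grey, 270 mm wide (y), 88 high, with a white sill along its front (-x side, towards the robot) sloping up and away at 35 degrees; origin: centre of the underside (front foot at x = -90 mm, the sill's lower front edge at x = -93, z = 59; rear face at x = +110)
- strip: edge seal on the sloped sill: straight row, 200 mm long, of ten white keys, each 20 mm wide, 19 long, pitch 20 along y. Origin: strip centre at the level of seated key tops, 80 mm above the bench; x up the slope, y along the strip, z square out of the slope (35 degrees from vertical, towards the robot). The sill face lies 1.5 mm below seated tops and reaches +-35 mm in x, +-135 in y
- visor: fixed clear plastic sheet 262 mm wide, 4 thick, 140 long, behind the strip and leaning 17 degrees from vertical over it towards the robot, aluminium upper edge. Origin: middle of its lower edge; z up the sheet, y along it. Its top edge, 226 mm above the bench, is straight above the strip: a gripper held vertical there strikes it; one leaning back square to the slope clears it
- bottle: loose white plastic bottle, closed, upright: body 64 mm diameter up to 125 mm, shoulder, cap 38-39 mm diameter from 150 to 190 mm (total height 190), about 0.35 kg; origin: centre of its underside. Starts on the bench in front of the strip
- tray: fixed shallow square white tray 130 x 130 mm, 22 high, walls and floor 5 mm; origin: centre of its underside; x and y along its sides. It and the roller rest may change sides
- rest: fixed roller rest: an open-topped grey box 84 (x) x 66 (y) mm outside, 58 high, walls 12 mm (opening 60 x 42 mm), on a 110 x 100 x 6 mm black foot; origin: centre of its underside
- roller: loose hand roller, 0.28 kg. Origin: lowest point of its wheel; z up the handle. Rubber wheel 44 mm diameter, 24 wide, axle along y at z = 22 (rolls along x); fork 32 over the cheeks; steel cross bar 28 (x) x 66 (y) at z = 50-58; square wooden handle 28 x 28 at z = 58-125, grip across either pair of faces. Hangs in the rest: bar on the two long walls, axes along the rest's, origin 8 mm above bench
- tipbox: bystander: yellow box of pipette tips, 120 x 85 x 66 mm, origin under its centre
- supply: bystander: white power supply, 150 x 170 x 70 mm, origin under its centre
- tuberack: bystander: low grey tube rack, 60 (x) x 130 (y) x 46 mm, origin under its centre
- key0 (a joint): how far key 0 of the strip (centre at y = -90 mm along the strip) is pushed in, square to the slope, in m: 0 = standing 6 mm too high, 0.006 = seated on its stop. It yields at about 8 N, and stays where it is left
- key1 (a joint): the same for key 1, at y = -70 mm
- key2 (a joint): the same for key 2, at y = -50 mm
- key3 (a joint): the same for key 3, at y = -30 mm
- key4 (a joint): the same for key 4, at y = -10 mm
- key5 (a joint): the same for key 5, at y = +10 mm
- key6 (a joint): the same for key 6, at y = +30 mm
- key7 (a joint): the same for key 7, at y = +50 mm
- key8 (a joint): the same for key 8, at y = +70 mm
- key9 (a joint): the same for key 9, at y = +90 mm
There are look-alikes about, which are no part of the job. What is meant by the tray is not brown or orange, and is the larger of those in its own colour.

How it is judged:
By the outcome, as a careful person would: the job done as asked, in the order asked, and still so for the second after the job is handed in, with the robot touching nothing.
It also fails if it takes over 72 s, if anything falls off the work surface, if the arm or the gripper's body presses on something with over 40 N, if the wrist force passes 120 N, or if a joint passes its speed limit or range.

## Robot

A 6-joint arm with a two-finger parallel gripper is mounted at the origin on the work surface. World frame = base frame: x ahead of the robot, y to its left, z up, the work surface at z = 0. Lengths are in m, angles in degrees, forces in N, time in s.
With the tool pointing down it reaches from about 0.4 to 0.825 m from the base axis. Payload 7 kg.
Tool frame: the origin (TCP) lies midway between the tips of the shut fingers; the grasp point (between the pads) lies 19 mm behind it (ctrl.hold_point_z is the distance from the TCP to the grasp point, in m); z points along the fingers, y is the line along which they close (so a half turn about z gives the same grasp; the last joint's range is limited). The gripper opens to 88 mm and grips with 3 to 60 N. Pads are 19 mm wide; open, the fingers measure 130 mm over their backs; the gripper's body (78 mm by 193 mm) begins 47 mm behind the grasp point.
Start: joints at [81.881, 20.546, 0.682, 0, -70.136, -16.507], TCP at [0.281, 0.614, 0.227] pointing down, gripper open.
Joint ranges: [-176.03, 176.03], [-82.01, 121.73], [-58.28, 71.71], [-173.87, 95.51], [-174.79, -0.11], [-173.66, 173.66]. Speed limits (degrees/s): [136.94, 136.94, 172.46, 180, 180, 180].

## Interface

Orientations are given as [roll, pitch, yaw] about the fixed x, y, z axes, in that order (R = Rz(yaw) Ry(pitch) Rx(roll)).
In Python, from plant import ctrl gives the robot as it stands.
- The arm moves only by the tool apply_moves, never from a script. Its argument "deltas" is a list of rows, each an object with "fingers": the finger opening in mm, from 0 to 87.6; "delta_pos": the shift along the tool's x, y, z in mm, a list of three; "angular": the turn, a rotation vector about the tool's x, y, z in degrees, a list of three. A call has 1 to 10 rows; each row is the pose to reach, as a shift and turn from the pose commanded when the call began, along the tool's axes at that moment; what a row does not reach only later rows make up. A row lasts 1/10 s, in which the tool goes at most 50 mm and 8.59 degrees, less where a joint would pass 70% of its speed; a pose out of reach is approached as far as the arm can. A call with a gripper value outside its range is refused whole. The fingers move at their own pace and stop on an object; the grip force is fixed at half the most. Time passes only in rows, so rows that repeat a pose let the fingers close. It gives the time, the measured TCP pose, the force, the opening and the grip force at its end, in the units of the state.
- ctrl.get_obs(): the state, without advancing time (a new reading comes with each control period).
- ctrl.snapshot(name): name is "side" or "top"; returns the picture (480x640x3 uint8, red, green, blue); there is no depth.
- ctrl.camera_params(name): a dict with "fx", "fy", "cx", "cy" (pixels), "cam_to_world" (4x4, takes a point from camera to world coordinates). Camera axes: x right, y up, looking along -z (the intrinsics and any distortion apply to the point x, -y, -z); pixel columns grow to the right and rows downward; lengths in m; the calibration is good to about 2 mm. A picture is of the moment at which its call begins. camera_params takes no time and is no camera call.
- ctrl.close_job(): hands the job in; it is judged then, once.
The state is a dict: "clock": time; "joint_pos": joint angles; "qvel": joint speeds; "tau": joint torques, N m; "tool_pos": TCP position; "orientation": TCP orientation; "force": force on the tool from outside, world axes, zero at the start; "moment": the same for the moment, N m; "opening": finger opening in m; "gripper_force": force on a finger pad.
Only numpy, scipy, OpenCV 4.12 (cv2) and the standard library are available. Lean on these libraries where they do the work, as an engineer would, in place of code of your own. Each camera call takes 0.05 s, during which the arm holds its last target. There are 200 camera calls.

## Working session

There is one attempt and no reset: what is moved stays moved. The work goes in short steps, Python scripts to look and compute and a tool call to move; the robot and the scene stay as the last step left them, time stands still between calls to the robot, and variables do not carry over. Pictures are saved under pics/ and viewed, at most 10 in all, crops included, and the job is handed in when it is done.

Besides the shell and the picture viewer there is one more tool, called after "Request:" by a JSON object that holds its "method" and its "body", one argument or row to a line. apply_moves: Moves the arm, as the interface text tells. Its arguments: {"type":"object","properties":{"deltas":{"type":"array"}},"required":["deltas"]}

```bash
ls; mkdir -p pics
python3 - <<'E'
from plant import ctrl
import cv2
for n in("side","top"):
    cv2.imwrite(f"pics/{n}0.png",ctrl.snapshot(n)[:,:,::-1]); print(n,ctrl.camera_params(n))
print(ctrl.get_obs(),ctrl.hold_point_z)
E
```

```text
pics
side {'fx': 565.565276739819, 'fy': 565.565276739819, 'cx': 305.8575571425976, 'cy': 244.65141236724975, 'cam_to_world': array([[ 0.79989683,  0.33201876, -0.4999286 , -0.19817142],
       [-0.60011522,  0.44970013, -0.66153724, -0.83768686],
       [ 0.00517518,  0.8291763 ,  0.55896322,  0.8665166 ],
       [ 0.        ,  0.        ,  0.        ,  1.        ]])}
top {'fx': 618.0413253923911, 'fy': 618.0413253923911, 'cx': 322.08604486978487, 'cy': 239.62362970093446, 'cam_to_world': array([[ 0.03500099,  0.97479999, -0.22031776,  0.15588517],
       [-0.99937959,  0.0350044 , -0.00388975,  0.07661582],
       [ 0.00392036,  0.22031721,  0.9754204 ,  1.62239073],
       [ 0.        ,  0.        ,  0.        ,  1.        ]])}
{'clock': 0.1, 'joint_pos': array([ 8.18820683e+01,  2.05876722e+01,  6.37927196e-01, -1.40224414e-02,
       -7.01349604e+01, -1.65078237e+01]), 'qvel': array([ 0.02032827, -0.10986582,  0.07405162,  0.17364025, -0.09442373,
       -0.05976011]), 'tau': array([-1.36247138e-03, -5.84164488e+01,  2.93751079e+01,  7.01552555e+00,
        1.02153546e-02, -5.36985181e-05]), 'tool_pos': array([0.2811205 , 0.6131995 , 0.22571588]), 'orientation': array([ 1.79915040e+02, -1.14311931e-02, -2.46305216e+01]), 'force': array([0.15814315, 0.05214964, 0.66941153]), 'moment': array([-0.00400821,  0.04164122,  0.05836283]), 'gripper_force': 0.0, 'opening': 0.08784901711393225} 0.0188
```

View pics/side0.png

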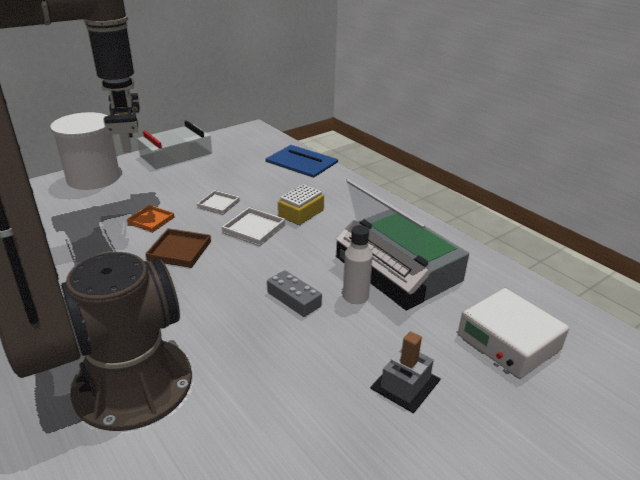

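View pics/top0.png

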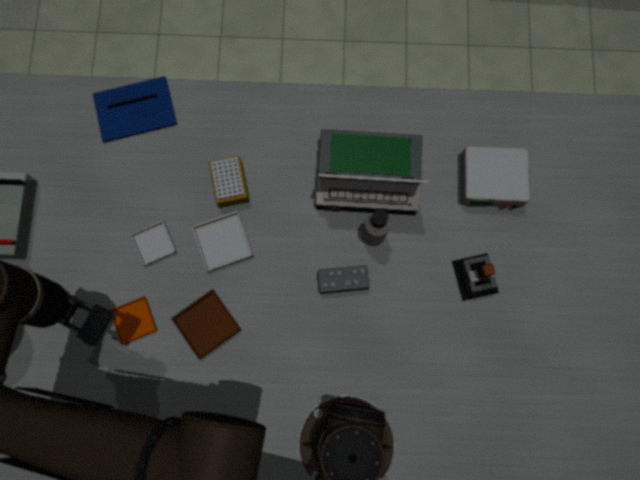

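The side view shows the bottle at (357,270) with a dark cap, the roller and rest at (407,370), the white tray at (253,226) and the box at (400,250). In the top view these are the bottle cap (379,217), tray (223,242), sill and strip (368,200), and rest (477,275). The smaller white tray at (154,243) is the look-alike.

```bash
cat > h.py <<'E'
import numpy as np, cv2
from plant import ctrl
P={n:ctrl.camera_params(n) for n in("side","top")}
def ray(n,u,v):
    p=P[n];T=np.array(p["cam_to_world"]);d=T[:3,:3]@np.array([(u-p["cx"])/p["fx"],-(v-p["cy"])/p["fy"],-1]);return T[:3,3],d
def plane(n,uv,z):
    o,d=ray(n,*uv);return o+d*(z-o[2])/d[2]
def proj(n,X):
    p=P[n];T=np.array(p["cam_to_world"]);c=T[:3,:3].T@(np.array(X)-T[:3,3]);return np.array([p["cx"]-p["fx"]*c[0]/c[2],p["cy"]+p["fy"]*c[1]/c[2]])
def tri(a,b,na="side",nb="top"):
    o,d=ray(na,*a);q,e=ray(nb,*b);s=np.linalg.lstsq(np.c_[d,-e],q-o,rcond=None)[0]
    return (o+d*s[0]+q+e*s[1])/2,np.linalg.norm(o+d*s[0]-q-e*s[1])
E
python3 - <<'E'
from h import *
np.set_printoptions(precision=4,suppress=True)
top=cv2.imread("pics/top0.png");side=cv2.imread("pics/side0.png")
def quad(mask,z,roi,name):
    m=np.zeros(mask.shape,np.uint8);x0,y0,x1,y1=roi;m[y0:y1,x0:x1]=mask[y0:y1,x0:x1]
    c=max(cv2.findContours(m,0,2)[0],key=cv2.contourArea)
    w=np.array([plane("top",p[0],z)[:2] for p in c],np.float32)
    print(name,cv2.minAreaRect(w),len(c))
hsv=cv2.cvtColor(top,cv2.COLOR_BGR2HSV)
print(top[242,223],top[275,457],top[260,300],top[215,380],top[197,368],top[200,340])
quad(((hsv[:,:,2]>150)*255).astype(np.uint8),.022,(185,205,262,280),"tray")
quad(((hsv[:,:,2]<60)*255).astype(np.uint8),.006,(440,240,510,310),"foot")
quad(((hsv[:,:,0]>45)&(hsv[:,:,0]<80)&(hsv[:,:,1]>120)).astype(np.uint8)*255,.088,(310,120,430,190),"green")
a=cv2.resize(top[120:245,305:435],None,fx=4,fy=4,interpolation=cv2.INTER_CUBIC)
b=cv2.resize(top[240:310,440:510],None,fx=4,fy=4,interpolation=cv2.INTER_CUBIC)
o=np.zeros((600,800,3),np.uint8);o[:500,:520]=a;o[:280,520:]=b
s=cv2.resize(side[325:410,365:445],None,fx=3.5,fy=3.5,interpolation=cv2.INTER_CUBIC);o[290:290+s.shape[0],520:520+s.shape[1]]=s
cv2.imwrite("pics/c1.png",o)
E
```

```text
[119 118 113] [13 13 12] [92 91 88] [22 22 22] [70 74 77] [61 61 63]Traceback (most recent call last):
  File "<stdin>", line 11, in <module>
  File "<stdin>", line 6, in quad
ValueError: max() iterable argument is empty
```

```bash
cat > m.py <<'E'
from h import *
np.set_printoptions(precision=4,suppress=True)
top=cv2.imread("pics/top0.png");side=cv2.imread("pics/side0.png")
def quad(mask,z,roi,name):
    m=np.zeros(mask.shape,np.uint8);x0,y0,x1,y1=roi;m[y0:y1,x0:x1]=mask[y0:y1,x0:x1]
    c=max(cv2.findContours(m,0,2)[0],key=cv2.contourArea)
    w=np.array([plane("top",p[0],z)[:2] for p in c],np.float32)
    print(name,cv2.minAreaRect(w),len(c))
hsv=cv2.cvtColor(top,cv2.COLOR_BGR2HSV)
quad(((hsv[:,:,2]>106)*255).astype(np.uint8),.022,(185,205,262,280),"tray")
quad(((hsv[:,:,2]<45)*255).astype(np.uint8),.006,(440,240,510,310),"foot")
quad(((hsv[:,:,0]>45)&(hsv[:,:,0]<80)&(hsv[:,:,1]>120)).astype(np.uint8)*255,.088,(310,120,430,190),"green")
g=lambda i:cv2.convertScaleAbs(i,alpha=1.8)
a=cv2.resize(g(top[120:245,305:435]),None,fx=4,fy=4,interpolation=cv2.INTER_CUBIC)
b=cv2.resize(g(top[240:310,440:510]),None,fx=4,fy=4,interpolation=cv2.INTER_CUBIC)
o=np.zeros((600,800,3),np.uint8);o[:500,:520]=a;o[:280,520:]=b
s=cv2.resize(side[325:410,365:445],None,fx=3.5,fy=3.5,interpolation=cv2.INTER_CUBIC);o[290:290+s.shape[0],520:520+s.shape[1]]=s
cv2.imwrite("pics/c1.png",o)
E
python3 m.py
```

```text
tray ((0.5026381611824036, 0.3451821208000183), (0.11395138502120972, 0.11762520670890808), 21.842510223388672) 104
foot ((0.43518275022506714, -0.3243900537490845), (0.109077088534832, 0.0984102115035057), 14.534041404724121) 91
green ((0.7371619939804077, -0.03557378053665161), (0.20690123736858368, 0.10314179211854935), 88.50787353515625) 66
```

View pics/c1.png

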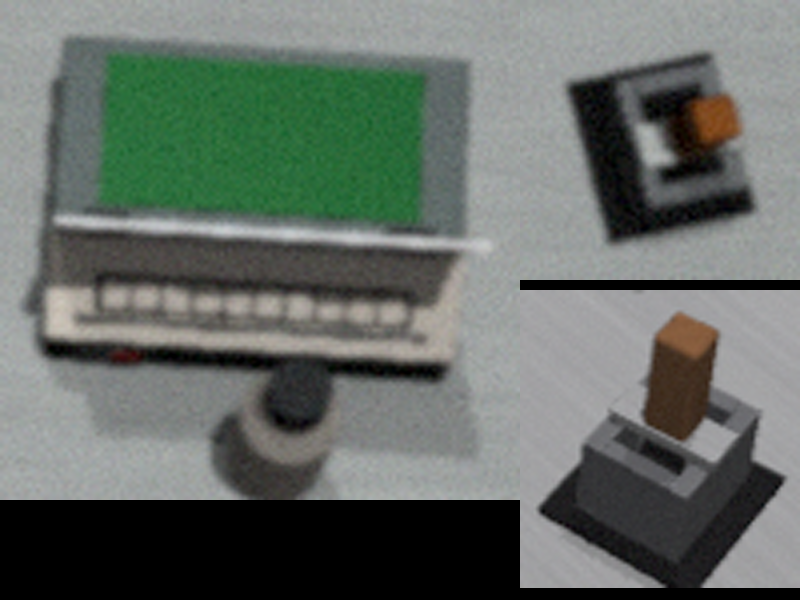

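The crop shows the keys running from crop (115,297) to (395,313), and the sill front edge from (43,345) to (445,368). The visor edge runs (55,217) to (490,245), the box rear corners are (65,38) and (470,60), the cap top is about (300,390), and the handle top is (716,120) in top and (685,330) in the side crop. Next I turn these into positions.

```bash
cat > m2.py <<'E'
from h import *
np.set_printoptions(precision=4,suppress=True)
c=lambda x,y:(305+x/4-.4,120+y/4-.4)
def edge(n,a,b,z):
    A=plane("top",c(*a),z);B=plane("top",c(*b),z);d=A-B;print(n,"mid",(A+B)[:2]/2,"len",np.linalg.norm(d),"yaw x",np.degrees(np.arctan2(-d[0],d[1])))
edge("keys",(115,297),(395,313),.085)
edge("rear",(65,38),(470,60),.088)
edge("sillfront",(43,345),(445,368),.059)
edge("visor",(55,217),(490,245),.226)
print("handle",tri((365+165/3.5,325+40/3.5),(489,269.7)))
print("handle top z .133",plane("top",(489,269.7),.133))
print("cap",tri((360,230),c(300,388)),plane("top",c(300,388),.19))
print("bottle base side", plane("side",(357,303),0), proj("side",(*plane("top",c(300,388),.19)[:2],0)))
E
python3 m2.py
python3 - <<'E'
import sys; sys.path.insert(0,'.')
from h import *
# finer automatic: cap in side & top by darkness, handle by colour
for n,roi in(("top",(355,200,400,245)),("side",(345,220,375,255))):
    im=cv2.imread(f"pics/{n}0.png");x0,y0,x1,y1=roi;m=(im[y0:y1,x0:x1].max(2)<50).astype(np.uint8)
    q,l,s,ce=cv2.connectedComponentsWithStats(m)
    for i in range(1,q):
        if s[i,4]>30:print(n,s[i]+[x0,y0,0,0,0],ce[i]+[x0,y0])
E
```

```text
keys mid [ 0.6237 -0.033 ] len 0.18165958685598518 yaw x -1.3360166721598878
rear mid [ 0.7998 -0.0377] len 0.26860418055908847 yaw x -1.221011049805617
sillfront mid [ 0.5962 -0.0282] len 0.2639639732905937 yaw x -1.3289334696224746
visor mid [ 0.6269 -0.0324] len 0.25819238161230085 yaw x -1.785892671656355
handle (array([ 0.4341, -0.3306,  0.1295]), np.float64(0.0045848863432314466))
handle top z .133 [ 0.4316 -0.3282  0.133 ]
cap (array([ 0.5438, -0.0548,  0.1841]), np.float64(0.0029607803256534353)) [ 0.5409 -0.0535  0.19  ]
bottle base side [ 0.5257 -0.0831 -0.    ] [353.6885 294.2778]
top [355 207  45  22 460] [377.6826087  215.65217391]
top [358 223  27  22 291] [368.90034364 236.19243986]
side [360 221  11   8  51] [365.43137255 224.11764706]
side [350 231  21  14 182] [359.49450549 238.2032967 ]
```

```bash
cat > plan.py <<'E'
# plan.py x y z roll pitch yaw : delta (tool axes, mm, deg) from measured pose
import sys,numpy as np
from scipy.spatial.transform import Rotation as R
from plant import ctrl
o=ctrl.get_obs();v=list(map(float,sys.argv[1:7]))
r=R.from_euler("xyz",o["orientation"],degrees=True);t=R.from_euler("xyz",v[3:],degrees=True)
print("dpos",np.round(r.inv().apply(np.array(v[:3])-o["tool_pos"])*1e3,1),"ang",np.round((r.inv()*t).as_rotvec(degrees=True),2))
print("t",o["clock"],"at",np.round(o["tool_pos"],4),np.round(o["orientation"],2),"F",np.round(o["force"],1),"M",np.round(o["moment"],2),"q",np.round(o["joint_pos"],1),"open",o["opening"],o["gripper_force"])
E
python3 plan.py .543 -.0545 .30 180 0 -1.3
```

```text
dpos [516.3 497.9 -73.4] ang [ 9.000e-02  1.000e-02 -2.333e+01]
t 0.1 at [0.2811 0.6132 0.2257] [ 1.7992e+02 -1.0000e-02 -2.4630e+01] F [0.2 0.1 0.7] M [-0.    0.04  0.06] q [ 81.9  20.6   0.6  -0.  -70.1 -16.5] open 0.08784901711393225 0.0
```

Request:
{"method": "apply_moves", "body": {
  "deltas": [
    {"fingers": 87.6,"delta_pos": [10,10,-30],"angular": [0,0,0]},
    {"fingers": 87.6,"delta_pos": [40,40,-60],"angular": [0,0,-3]},
    {"fingers": 87.6,"delta_pos": [70,68,-73],"angular": [0,0,-6]},
    {"fingers": 87.6,"delta_pos": [105,101,-73],"angular": [0,0,-9]},
    {"fingers": 87.6,"delta_pos": [140,135,-73],"angular": [0,0,-12]},
    {"fingers": 87.6,"delta_pos": [175,168,-73],"angular": [0,0,-15]},
    {"fingers": 87.6,"delta_pos": [210,202,-73],"angular": [0,0,-18]},
    {"fingers": 87.6,"delta_pos": [245,236,-73],"angular": [0,0,-20]},
    {"fingers": 87.6,"delta_pos": [280,270,-73],"angular": [0,0,-22]},
    {"fingers": 87.6,"delta_pos": [315,304,-73],"angular": [0,0,-23.3]}
  ]
}}

```text
clock: 1.1
tool_pos: [0.441, 0.204, 0.2996]
orientation: [-180.0, 0.0, -1.2]
force: [0.2, 0.8, -0.2]
opening: 0.0878
gripper_force: 0.0
```

```bash
python3 plan.py .543 -.0545 .30 180 0 -1.3
```

```text
dpos [107.5 256.3  -0.5] ang [-0.01  0.    0.08]
t 1.1 at [0.441  0.204  0.2996] [-179.99    0.     -1.22] F [ 0.2  0.8 -0.2] M [ 0.06 -0.16  0.06] q [ 48.1  -0.1 -15.4  -0.  -74.6  40.7] open 0.08776219597732722 0.0
```

Request:
{"method": "apply_moves", "body": {
  "deltas": [
    {"fingers": 87.6,"delta_pos": [15,37,0],"angular": [0,0,0]},
    {"fingers": 87.6,"delta_pos": [31,75,0],"angular": [0,0,0]},
    {"fingers": 87.6,"delta_pos": [47,113,0],"angular": [0,0,0]},
    {"fingers": 87.6,"delta_pos": [63,151,0],"angular": [0,0,0]},
    {"fingers": 87.6,"delta_pos": [79,189,0],"angular": [0,0,0]},
    {"fingers": 87.6,"delta_pos": [95,226,0],"angular": [0,0,0]},
    {"fingers": 87.6,"delta_pos": [104,248,0],"angular": [0,0,0]},
    {"fingers": 87.6,"delta_pos": [107.5,256,0],"angular": [0,0,0]},
    {"fingers": 87.6,"delta_pos": [107.5,256,0],"angular": [0,0,0]}
  ]
}}

```text
clock: 2.0
tool_pos: [0.5424, -0.0533, 0.2989]
orientation: [180.0, 0.1, -1.4]
force: [-0.3, 0.1, -0.5]
opening: 0.0876
gripper_force: 0.0
```

```bash
python3 plan.py .543 -.0545 .155 180 0 -1.3
python3 - <<'E'
from plant import ctrl
import cv2,numpy as np
a=ctrl.snapshot("side");b=ctrl.snapshot("top")
o=np.vstack([cv2.resize(a[130:330,250:470],None,fx=2,fy=2),np.zeros((1,440,3),np.uint8)]);p=cv2.resize(b[150:300,300:460],None,fx=2,fy=2)
q=np.zeros((401,760,3),np.uint8);q[:,:440]=o;q[:300,440:]=p
cv2.imwrite("pics/b1.png",cv2.convertScaleAbs(q[:,:,::-1],alpha=1.4))
E
```

```text
dpos [  0.8   1.2 143.9] ang [ 0.01  0.07 -0.14]
t 2.0 at [ 0.5424 -0.0533  0.2989] [ 1.7999e+02  7.0000e-02 -1.4400e+00] F [-0.3  0.1 -0.5] M [0.02 0.03 0.01] q [ 15.    6.   -9.   -0.  -75.1  73.6] open 0.08764026768510898 0.0
```

View pics/b1.png

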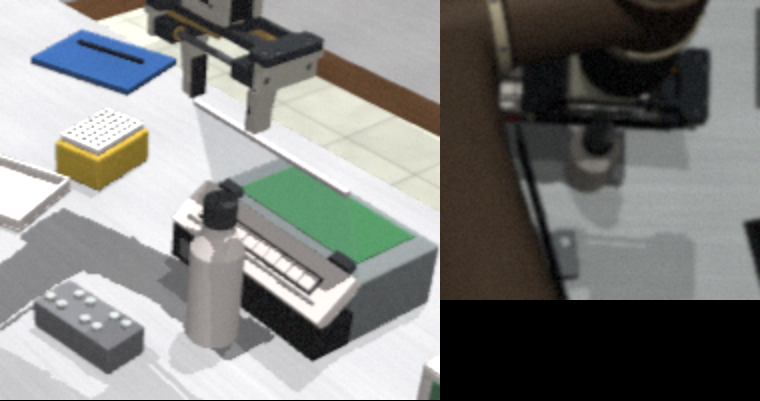

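The open fingers are above the bottle, with tips at crop (195,95) and (258,130) and the cap centre at (220,205). They are lined up, so I descend and grip.

Request:
{"method": "apply_moves", "body": {
  "deltas": [
    {"fingers": 87.6,"delta_pos": [0.5,1,25],"angular": [0,0,0]},
    {"fingers": 87.6,"delta_pos": [0.5,1,55],"angular": [0,0,0]},
    {"fingers": 87.6,"delta_pos": [0.5,1,85],"angular": [0,0,0]},
    {"fingers": 87.6,"delta_pos": [0.5,1,110],"angular": [0,0,0]},
    {"fingers": 87.6,"delta_pos": [0.5,1,130],"angular": [0,0,0]},
    {"fingers": 87.6,"delta_pos": [0.5,1,142],"angular": [0,0,0]},
    {"fingers": 60,"delta_pos": [0.5,1,143],"angular": [0,0,0]},
    {"fingers": 45,"delta_pos": [0.5,1,143],"angular": [0,0,0]},
    {"fingers": 30,"delta_pos": [0.5,1,143],"angular": [0,0,0]},
    {"fingers": 30,"delta_pos": [0.5,1,143],"angular": [0,0,0]}
  ]
}}

```text
clock: 3.1
tool_pos: [0.5436, -0.0533, 0.1577]
orientation: [-180.0, -0.1, -1.3]
force: [-0.3, -1.0, -0.9]
opening: 0.061
gripper_force: 0.0
```

Request:
{"method": "apply_moves", "body": {
  "deltas": [
    {"fingers": 30,"delta_pos": [0,0,0],"angular": [0,0,0]},
    {"fingers": 30,"delta_pos": [0,0,0],"angular": [0,0,0]},
    {"fingers": 30,"delta_pos": [0,0,0],"angular": [0,0,0]}
  ]
}}

```text
clock: 3.4
tool_pos: [0.543, -0.0537, 0.1568]
orientation: [180.0, -0.0, -1.3]
force: [-0.6, -3.2, -0.7]
opening: 0.0376
gripper_force: 30.0
```

```bash
python3 plan.py .503 .346 .21 180 0 -1.3
```

```text
dpos [ -49.3 -398.6  -53.3] ang [ 0.01 -0.02 -0.03]
t 3.4 at [ 0.543  -0.0537  0.1568] [ 1.7999e+02 -2.0000e-02 -1.3300e+00] F [-0.6 -3.2 -0.7] M [-0.97 -0.02  0.05] q [ 14.9  11.7 -21.4   0.  -56.9  73.7] open 0.03757972063599897 29.96292840280148
```

Request:
{"method": "apply_moves", "body": {
  "deltas": [
    {"fingers": 30,"delta_pos": [0,0,-10],"angular": [0,0,0]},
    {"fingers": 30,"delta_pos": [0,0,-30],"angular": [0,0,0]},
    {"fingers": 30,"delta_pos": [-3,-10,-55],"angular": [0,0,0]},
    {"fingers": 30,"delta_pos": [-6,-30,-70],"angular": [0,0,0]},
    {"fingers": 30,"delta_pos": [-10,-60,-75],"angular": [0,0,0]},
    {"fingers": 30,"delta_pos": [-14,-95,-75],"angular": [0,0,0]},
    {"fingers": 30,"delta_pos": [-18,-130,-75],"angular": [0,0,0]},
    {"fingers": 30,"delta_pos": [-22,-165,-75],"angular": [0,0,0]},
    {"fingers": 30,"delta_pos": [-26,-200,-75],"angular": [0,0,0]},
    {"fingers": 30,"delta_pos": [-30,-230,-75],"angular": [0,0,0]}
  ]
}}

```text
clock: 4.4
tool_pos: [0.5178, 0.1788, 0.2319]
orientation: [-180.0, 0.0, -1.3]
force: [0.6, 0.1, -2.7]
opening: 0.0376
gripper_force: 29.8
```

```bash
python3 plan.py .506 .347 .22 180 0 -1.3
```

```text
dpos [ -15.6 -167.9   12. ] ang [-0.01  0.01 -0.01]
t 4.4 at [0.5178 0.1788 0.2319] [-1.7999e+02  1.0000e-02 -1.3100e+00] F [ 0.6  0.1 -2.7] M [-0.04 -0.07 -0.01] q [ 39.5   8.4 -15.   -0.  -66.6  49.2] open 0.03759866461417604 29.815270354156382
```

Request:
{"method": "apply_moves", "body": {
  "deltas": [
    {"fingers": 30,"delta_pos": [-3,-30,0],"angular": [0,0,0]},
    {"fingers": 30,"delta_pos": [-6,-60,0],"angular": [0,0,0]},
    {"fingers": 30,"delta_pos": [-9,-90,0],"angular": [0,0,0]},
    {"fingers": 30,"delta_pos": [-11,-117,0],"angular": [0,0,0]},
    {"fingers": 30,"delta_pos": [-13,-140,0],"angular": [0,0,0]},
    {"fingers": 30,"delta_pos": [-15,-157,5],"angular": [0,0,0]},
    {"fingers": 30,"delta_pos": [-15.5,-166,12],"angular": [0,0,0]},
    {"fingers": 30,"delta_pos": [-15.5,-168,20],"angular": [0,0,0]},
    {"fingers": 30,"delta_pos": [-15.5,-168,25],"angular": [0,0,0]},
    {"fingers": 30,"delta_pos": [-15.5,-168,25],"angular": [0,0,0]}
  ]
}}

```text
clock: 5.4
tool_pos: [0.5063, 0.3441, 0.2052]
orientation: [179.9, 0.1, -1.4]
force: [-0.2, -0.6, -3.7]
opening: 0.0376
gripper_force: 29.8
```

```bash
python3 plan.py .506 .347 .162 180 0 -1.3
python3 - <<'E'
from plant import ctrl
import cv2,numpy as np
a=ctrl.snapshot("side");b=ctrl.snapshot("top")
q=np.zeros((400,760,3),np.uint8);q[:,:400]=cv2.resize(a[90:290,160:360],None,fx=2,fy=2);q[:300,400:]=cv2.resize(b[150:300,120:300],None,fx=2,fy=2)
cv2.imwrite("pics/b2.png",cv2.convertScaleAbs(q[:,:,::-1],alpha=1.4))
E
```

```text
dpos [-0.3 -2.9 43.2] ang [ 0.11  0.09 -0.07]
t 5.4 at [0.5063 0.3441 0.2052] [ 1.7989e+02  9.0000e-02 -1.3700e+00] F [-0.2 -0.6 -3.7] M [-0.07 -0.02  0.04] q [ 52.5  15.6  -9.3  -0.  -65.3  36.2] open 0.037563665533865274 29.816930068773217
```

View pics/b2.png

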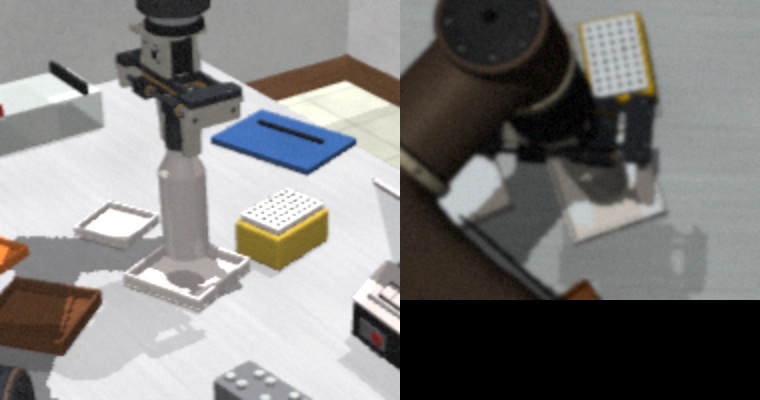

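The side crop shows the bottle upright above the tray, with its base at crop (185,260) and the tray centre near (187,270). I'll check the projections before lowering.

Run:
```python
from h import *
c=lambda u,v:(160+u/2,90+v/2)
for z in(.048,.005):print(z,(proj("side",(.506,.347,z))-[160,90])*2)
# tray rim corners in side crop (approx) on z=.022
w=np.array([plane("side",c(*p),.022)[:2] for p in((125,274),(177,233),(251,262),(198,307))])
print(w,w.mean(0))
im=cv2.imread("pics/side0.png");m=np.zeros((480,640),np.uint8);s=im[205:250,215:292];print(s[20,35])
m=(s.min(2)>170).astype(np.uint8)
k=max(cv2.findContours(m,0,2)[0],key=cv2.contourArea);print(cv2.boundingRect(k))
for z in(.005,.022):
    print(z,cv2.minAreaRect(np.array([plane("side",p[0]+[215,205],z)[:2] for p in k],np.float32)))
```

```text
0.048 [183.86057447 246.92912971]
0.005 [185.30780549 272.79261128]
[[0.42257683 0.37095391]
 [0.54177529 0.4247324 ]
 [0.5828171  0.29259532]
 [0.45952694 0.24073803]] [0.50167404 0.33225492]
[206 208 209]
(7, 2, 61, 33)
0.005 ((0.5201675295829773, 0.366274893283844), (0.13225620985031128, 0.13226839900016785), 21.910615921020508)
0.022 ((0.5059928297996521, 0.34251758456230164), (0.12964646518230438, 0.12965838611125946), 21.910606384277344)
```

Request:
{"method": "apply_moves", "body": {
  "deltas": [
    {"fingers": 30,"delta_pos": [0,-1,12],"angular": [0,0,0]},
    {"fingers": 30,"delta_pos": [0,-1,24],"angular": [0,0,0]},
    {"fingers": 30,"delta_pos": [0,-1,33],"angular": [0,0,0]},
    {"fingers": 30,"delta_pos": [0,-1,39],"angular": [0,0,0]},
    {"fingers": 30,"delta_pos": [0,-1,42],"angular": [0,0,0]},
    {"fingers": 30,"delta_pos": [0,-1,43],"angular": [0,0,0]},
    {"fingers": 30,"delta_pos": [0,-1,43],"angular": [0,0,0]}
  ]
}}

```text
clock: 6.2
tool_pos: [0.5069, 0.3466, 0.1637]
orientation: [-180.0, -0.0, -1.3]
force: [0.0, -0.0, -4.0]
opening: 0.0376
gripper_force: 29.8
```

Request:
{"method": "apply_moves", "body": {
  "deltas": [
    {"fingers": 30,"delta_pos": [0,0,1],"angular": [0,0,0]},
    {"fingers": 30,"delta_pos": [0,0,2],"angular": [0,0,0]},
    {"fingers": 30,"delta_pos": [0,0,2.5],"angular": [0,0,0]},
    {"fingers": 30,"delta_pos": [0,0,2.5],"angular": [0,0,0]}
  ]
}}

```text
clock: 6.6
tool_pos: [0.5071, 0.3467, 0.1617]
orientation: [-180.0, -0.1, -1.3]
force: [0.1, -0.2, 1.5]
opening: 0.0376
gripper_force: 29.8
```

Contact is made, so I release and go up.

Request:
{"method": "apply_moves", "body": {
  "deltas": [
    {"fingers": 50,"delta_pos": [0,0,0],"angular": [0,0,0]},
    {"fingers": 70,"delta_pos": [0,0,0],"angular": [0,0,0]},
    {"fingers": 87.6,"delta_pos": [0,0,0],"angular": [0,0,0]},
    {"fingers": 87.6,"delta_pos": [0,0,0],"angular": [0,0,0]},
    {"fingers": 87.6,"delta_pos": [0,0,-15],"angular": [0,0,0]},
    {"fingers": 87.6,"delta_pos": [0,0,-40],"angular": [0,0,0]},
    {"fingers": 87.6,"delta_pos": [0,0,-75],"angular": [0,0,0]},
    {"fingers": 87.6,"delta_pos": [0,0,-110],"angular": [0,0,0]},
    {"fingers": 87.6,"delta_pos": [0,0,-140],"angular": [0,0,0]}
  ]
}}

```text
clock: 7.5
tool_pos: [0.5069, 0.3466, 0.3032]
orientation: [-180.0, -0.1, -1.3]
force: [0.9, 1.1, -0.4]
opening: 0.0875
gripper_force: 0.0
```

```bash
python3 plan.py .433 -.327 .25 180 0 -75.5;python3 plan.py .433 -.327 .25 180 0 104.5;python3 plan.py .433 -.327 .25 180 0 14.5
```

```text
dpos [-58.4 675.1  52.5] ang [-8.000e-02 -2.000e-02  7.418e+01]
t 7.5 at [0.5069 0.3466 0.3032] [-1.7995e+02 -6.0000e-02 -1.3200e+00] F [ 0.9  1.1 -0.4] M [ 0.   -0.07 -0.04] q [ 52.6  12.6  -0.5   0.  -76.9  36.1] open 0.0874807027235917 0.0
dpos [-58.4 675.1  52.5] ang [ 2.0000e-02 -8.0000e-02 -1.0582e+02]
t 7.5 at [0.5069 0.3466 0.3032] [-1.7995e+02 -6.0000e-02 -1.3200e+00] F [ 0.9  1.1 -0.4] M [ 0.   -0.07 -0.04] q [ 52.6  12.6  -0.5   0.  -76.9  36.1] open 0.0874807027235917 0.0
dpos [-58.4 675.1  52.5] ang [ -0.04  -0.06 -15.82]
t 7.5 at [0.5069 0.3466 0.3032] [-1.7995e+02 -6.0000e-02 -1.3200e+00] F [ 0.9  1.1 -0.4] M [ 0.   -0.07 -0.04] q [ 52.6  12.6  -0.5   0.  -76.9  36.1] open 0.0874807027235917 0.0
```

Request:
{"method": "apply_moves", "body": {
  "deltas": [
    {"fingers": 87.6,"delta_pos": [-2,20,0],"angular": [0,0,3]},
    {"fingers": 87.6,"delta_pos": [-5,55,0],"angular": [0,0,7]},
    {"fingers": 87.6,"delta_pos": [-8,95,0],"angular": [0,0,12]},
    {"fingers": 87.6,"delta_pos": [-11,135,0],"angular": [0,0,17]},
    {"fingers": 87.6,"delta_pos": [-15,175,0],"angular": [0,0,22]},
    {"fingers": 87.6,"delta_pos": [-19,215,0],"angular": [0,0,27]},
    {"fingers": 87.6,"delta_pos": [-23,255,0],"angular": [0,0,32]},
    {"fingers": 87.6,"delta_pos": [-27,295,0],"angular": [0,0,37]},
    {"fingers": 87.6,"delta_pos": [-31,335,0],"angular": [0,0,42]},
    {"fingers": 87.6,"delta_pos": [-34,370,0],"angular": [0,0,46]}
  ]
}}

```text
clock: 8.5
tool_pos: [0.4635, -0.0243, 0.3014]
orientation: [-180.0, -0.0, -47.5]
force: [0.0, 0.6, -0.4]
opening: 0.0874
gripper_force: 0.0
```

```bash
python3 plan.py .433 -.327 .25 180 0 -75.5
```

```text
dpos [202.6 227.   51.3] ang [-5.000e-02 -1.000e-02  2.797e+01]
t 8.5 at [ 0.4635 -0.0243  0.3014] [-1.7995e+02 -2.0000e-02 -4.7530e+01] F [ 0.   0.6 -0.4] M [ 0.04 -0.08  0.  ] q [ 21.4  -2.4 -17.5   0.  -74.9  21.1] open 0.08742400633606909 0.0
```

Request:
{"method": "apply_moves", "body": {
  "deltas": [
    {"fingers": 87.6,"delta_pos": [25,28,0],"angular": [0,0,4]},
    {"fingers": 87.6,"delta_pos": [52,58,0],"angular": [0,0,8]},
    {"fingers": 87.6,"delta_pos": [80,90,0],"angular": [0,0,12]},
    {"fingers": 87.6,"delta_pos": [108,121,5],"angular": [0,0,16]},
    {"fingers": 87.6,"delta_pos": [136,152,15],"angular": [0,0,20]},
    {"fingers": 87.6,"delta_pos": [164,184,30],"angular": [0,0,24]},
    {"fingers": 87.6,"delta_pos": [188,211,42],"angular": [0,0,28]},
    {"fingers": 87.6,"delta_pos": [202,226,50],"angular": [0,0,28]},
    {"fingers": 87.6,"delta_pos": [202.5,227,51],"angular": [0,0,28]},
    {"fingers": 87.6,"delta_pos": [202.5,227,51],"angular": [0,0,28]}
  ]
}}

```text
clock: 9.5
tool_pos: [0.4342, -0.3257, 0.2497]
orientation: [180.0, 0.0, -75.4]
force: [0.6, 0.1, 0.9]
opening: 0.0875
gripper_force: 0.0
```

```bash
python3 plan.py .433 -.327 .083 180 0 -75.5
python3 - <<'E'
from plant import ctrl
import cv2,numpy as np
a=ctrl.snapshot("side");b=ctrl.snapshot("top")
cv2.imwrite("pics/side_r.png",a[:,:,::-1])
q=np.zeros((510,800,3),np.uint8);q[:,:480]=cv2.resize(a[255:425,340:500],None,fx=3,fy=3);q[:320,480:]=cv2.resize(b[230:310,430:510],None,fx=4,fy=4)
cv2.imwrite("pics/r1.png",cv2.convertScaleAbs(q[:,:,::-1],alpha=1.3))
E
```

```text
dpos [  1.    1.3 166.7] ang [0.04 0.03 0.1 ]
t 9.5 at [ 0.4342 -0.3257  0.2497] [ 1.7996e+02  3.0000e-02 -7.5400e+01] F [0.6 0.1 0.9] M [ 0.1   0.   -0.02] q [-16.2   7.3 -14.   -0.  -68.8  30.8] open 0.08749538111622226 0.0
```

View pics/r1.png

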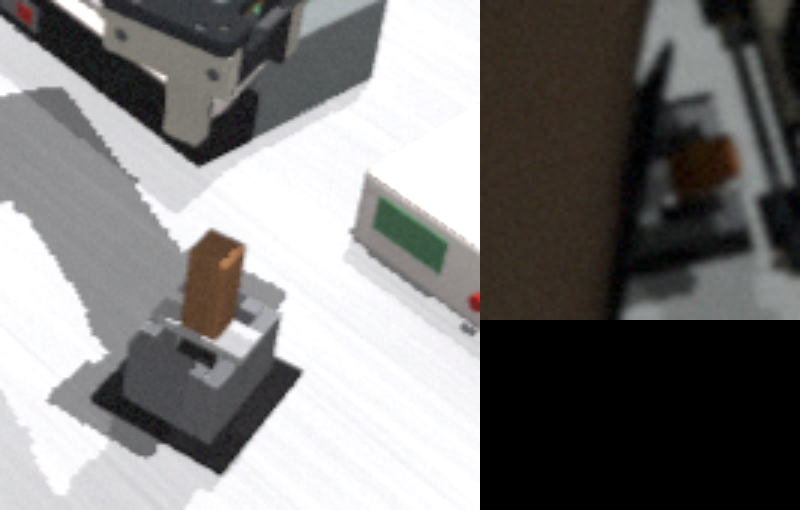

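The handle top is at side crop (215,246) and the foot corners are at (92,398) and (302,372). I'll check these against the top-view estimate.

Run:
```python
from h import *
print(plane("side",(411.7,337),.133),plane("side",(405.7,383.3),.006),plane("top",(489,269.7),.133), (proj("side",(.434,-.326,.133))-[340,255])*3)
```

```text
[ 0.43169878 -0.33435072  0.133     ] [ 0.43450301 -0.33430996  0.006     ] [ 0.43156214 -0.32815491  0.133     ] [208.05565008 237.05987482]
```

Request:
{"method": "apply_moves", "body": {
  "deltas": [
    {"fingers": 87.6,"delta_pos": [4,3,25],"angular": [0,0,0]},
    {"fingers": 87.6,"delta_pos": [4,3,60],"angular": [0,0,0]},
    {"fingers": 87.6,"delta_pos": [4,3,95],"angular": [0,0,0]},
    {"fingers": 87.6,"delta_pos": [4,3,125],"angular": [0,0,0]},
    {"fingers": 87.6,"delta_pos": [4,3,148],"angular": [0,0,0]},
    {"fingers": 70,"delta_pos": [4,3,160],"angular": [0,0,0]},
    {"fingers": 50,"delta_pos": [4,3,164],"angular": [0,0,0]},
    {"fingers": 40,"delta_pos": [4,3,164],"angular": [0,0,0]},
    {"fingers": 40,"delta_pos": [4,3,164],"angular": [0,0,0]},
    {"fingers": 35,"delta_pos": [4,3,164],"angular": [0,0,0]}
  ]
}}

```text
clock: 10.6
tool_pos: [0.4334, -0.3302, 0.0873]
orientation: [-179.9, -0.1, -75.3]
force: [0.2, -0.3, -0.3]
opening: 0.0532
gripper_force: 0.0
```

Request:
{"method": "apply_moves", "body": {
  "deltas": [
    {"fingers": 30,"delta_pos": [0,0,0],"angular": [0,0,0]},
    {"fingers": 25,"delta_pos": [0,0,0],"angular": [0,0,0]},
    {"fingers": 20,"delta_pos": [0,0,0],"angular": [0,0,0]},
    {"fingers": 20,"delta_pos": [0,0,0],"angular": [0,0,0]}
  ]
}}

```text
clock: 11.0
tool_pos: [0.4331, -0.3302, 0.0864]
orientation: [-180.0, -0.0, -75.3]
force: [0.8, -0.3, 2.4]
opening: 0.028
gripper_force: 30.0
```

```bash
python3 plan.py .433 -.33 .20 180 0 -75.5
```

```text
dpos [-1.000e-01 -1.000e-01 -1.136e+02] ang [-0.04 -0.03  0.18]
t 11.0 at [ 0.4331 -0.3302  0.0864] [-1.7996e+02 -3.0000e-02 -7.5320e+01] F [ 0.8 -0.3  2.4] M [ 0.3  -0.31  0.01] q [-16.7  16.1 -26.3   0.  -47.6  31.4] open 0.028012814590538938 29.99394714832306
```

Request:
{"method": "apply_moves", "body": {
  "deltas": [
    {"fingers": 20,"delta_pos": [0,0,-8],"angular": [0,0,0]},
    {"fingers": 20,"delta_pos": [0,0,-25],"angular": [0,0,0]},
    {"fingers": 20,"delta_pos": [0,0,-45],"angular": [0,0,0]},
    {"fingers": 20,"delta_pos": [0,0,-70],"angular": [0,0,0]},
    {"fingers": 20,"delta_pos": [0,0,-100],"angular": [0,0,0]},
    {"fingers": 20,"delta_pos": [0,0,-130],"angular": [0,0,0]},
    {"fingers": 20,"delta_pos": [0,0,-150],"angular": [0,0,0]}
  ]
}}

```text
clock: 11.7
tool_pos: [0.4326, -0.3301, 0.2384]
orientation: [-179.9, -0.0, -75.3]
force: [0.6, 0.6, -2.6]
opening: 0.028
gripper_force: 30.0
```

```bash
python3 - <<'E'
import numpy as np
from scipy.spatial.transform import Rotation as R
S=np.array([.6265,-.0335,.080]);n=R.from_euler("z",-1.3,degrees=True).apply([-np.sin(np.radians(35)),0,np.cos(np.radians(35))])
print(n, R.from_euler("xyz",[180,-35,-1.3],degrees=True).as_matrix())
for h in(.0784,.0784+.06): print(h,S+n*h)
E
python3 plan.py .545 -.16 .22 180 -35 -1.3
```

```text
[-0.5734288   0.01301292  0.81915204] [[ 8.18941202e-01 -2.26873336e-02  5.73428803e-01]
 [-1.85843757e-02 -9.99742609e-01 -1.30129199e-02]
 [ 5.73576436e-01  9.97465999e-17 -8.19152044e-01]]
0.0784 [ 0.58154318 -0.03247979  0.14422152]
0.1384 [ 0.54713745 -0.03169901  0.19337064]
dpos [-136.1 -151.8   18.5] ang [ 22.55  29.85 -71.58]
t 11.7 at [ 0.4326 -0.3301  0.2384] [-1.7994e+02 -5.0000e-02 -7.5330e+01] F [ 0.6  0.6 -2.6] M [ 0.03 -0.08  0.04] q [-16.7   7.7 -14.9   0.  -67.3  31.4] open 0.027962590715264725 29.99359130859375
```

```bash
python3 plan.py .47 -.10 .24 180 0 -1.3
```

```text
dpos [-213.1  -94.5   -1.7] ang [-2.000e-02 -8.000e-02 -7.403e+01]
t 11.7 at [ 0.4326 -0.3301  0.2384] [-1.7994e+02 -5.0000e-02 -7.5330e+01] F [ 0.6  0.6 -2.6] M [ 0.03 -0.08  0.04] q [-16.7   7.7 -14.9   0.  -67.3  31.4] open 0.027962590715264725 29.99359130859375
```

Request:
{"method": "apply_moves", "body": {
  "deltas": [
    {"fingers": 20,"delta_pos": [-15,-7,-2],"angular": [0,0,-6]},
    {"fingers": 20,"delta_pos": [-40,-18,-2],"angular": [0,0,-14]},
    {"fingers": 20,"delta_pos": [-65,-29,-2],"angular": [0,0,-22]},
    {"fingers": 20,"delta_pos": [-90,-40,-2],"angular": [0,0,-30]},
    {"fingers": 20,"delta_pos": [-115,-51,-2],"angular": [0,0,-38]},
    {"fingers": 20,"delta_pos": [-140,-62,-2],"angular": [0,0,-46]},
    {"fingers": 20,"delta_pos": [-165,-73,-2],"angular": [0,0,-54]},
    {"fingers": 20,"delta_pos": [-190,-84,-2],"angular": [0,0,-62]},
    {"fingers": 20,"delta_pos": [-205,-91,-2],"angular": [0,0,-69]},
    {"fingers": 20,"delta_pos": [-213,-94.5,-2],"angular": [0,0,-74]}
  ]
}}

```text
clock: 12.7
tool_pos: [0.4696, -0.0986, 0.2381]
orientation: [-180.0, 0.0, -1.0]
force: [-0.5, -0.5, -2.8]
opening: 0.0279
gripper_force: 30.0
```

```bash
python3 plan.py .50 -.1225 .225 180 -35 -1.3
```

```text
dpos [30.8 23.3 13. ] ang [-0.12 35.05  0.3 ]
t 12.7 at [ 0.4696 -0.0986  0.2381] [-1.7998e+02  5.0000e-02 -9.8000e-01] F [-0.5 -0.5 -2.8] M [-0.08 -0.04 -0.05] q [ 11.7   1.4 -22.   -0.  -66.7  77.4] open 0.027885916600784665 29.99274104833603
```

Request:
{"method": "apply_moves", "body": {
  "deltas": [
    {"fingers": 20,"delta_pos": [6,4,3],"angular": [0,7,0]},
    {"fingers": 20,"delta_pos": [12,8,5],"angular": [0,14,0]},
    {"fingers": 20,"delta_pos": [18,12,8],"angular": [0,21,0]},
    {"fingers": 20,"delta_pos": [24,17,10],"angular": [0,28,0]},
    {"fingers": 20,"delta_pos": [30,22,12],"angular": [0,34,0.3]},
    {"fingers": 20,"delta_pos": [31,23,13],"angular": [0,35,0.3]},
    {"fingers": 20,"delta_pos": [31,23,13],"angular": [0,35,0.3]}
  ]
}}

```text
clock: 13.4
tool_pos: [0.4978, -0.1249, 0.2232]
orientation: [-180.0, -34.8, -1.7]
force: [0.6, -0.1, -2.2]
opening: 0.0274
gripper_force: 30.0
```

```bash
python3 plan.py .50 -.1225 .225 180 -35 -1.3
python3 - <<'E'
# planar arm fit: predict q5 at target. data q2,q3,q5,tilt -> r (horizontal along arm plane), z
import numpy as np
from scipy.optimize import least_squares
D=np.array([[20.6,.64,.2811,.6132,.2257,81.9],[-.1,-15.4,.441,.204,.2996,48.1],[6,-9,.5424,-.0533,.2989,15],[11.7,-21.4,.543,-.0537,.1568,14.9],[15.6,-9.3,.5063,.3441,.2052,52.5],[12.6,-.5,.5069,.3466,.3032,52.6],[16.1,-26.3,.4331,-.3302,.0864,-16.7],[7.7,-14.9,.4326,-.3301,.2384,-16.7],[1.4,-22,.4696,-.0986,.2381,11.7]])
def f(p,q2,q3,q1,t,full=False):
    L1,L2,z0,r0,d,b,L=p;a=np.radians(q2);g=np.radians(q2-q3)+b
    r=r0+L1*np.sin(a)+L2*np.cos(g);z=z0+L1*np.cos(a)-L2*np.sin(g);return r,z,d
def res(p):
    q1=np.radians(D[:,5]);r,z,d=f(p,D[:,0],D[:,1],q1,0)
    return np.r_[r*np.cos(q1)-d*np.sin(q1)-D[:,2],r*np.sin(q1)+d*np.cos(q1)-D[:,3],z-D[:,4]]
s=least_squares(res,[.4,.4,.1,0,-.1,0,0]);print(s.x.round(4),abs(s.fun).max())
np.save("fk.npy",s.x)
E
```

```text
dpos [ 2.8 -2.5 -0.2] ang [ 0.21  0.18 -0.32]
t 13.4 at [ 0.4978 -0.1249  0.2232] [-179.99  -34.82   -1.69] F [ 0.6 -0.1 -2.2] M [-0.04  2.51 -0.06] q [ 10.5 -14.1 -57.1  28.8 -14.5  51.9] open 0.027404673762432878 29.99376744031906
[ 0.5996  0.4623 -0.1789  0.001  -0.1919 -0.0026  0.    ] 0.0008921246859832088
```

```bash
cat > ik.py <<'E'
import numpy as np
from scipy.optimize import least_squares
p=np.load("fk.npy");L1,L2,z0,r0,d,b,_=p
def zm(q2,q3):
    a=np.radians(q2);g=np.radians(q2-q3)+b;return r0+L1*np.sin(a)+L2*np.cos(g),z0+L1*np.cos(a)-L2*np.sin(g)
r,z=zm(-14.1,-57.1)
L=(z-.2232)/(np.cos(np.radians(34.8))-1)
rr,zz=r,z
q1=np.radians(10.5);w=np.array([r*np.cos(q1)-d*np.sin(q1),r*np.sin(q1)+d*np.cos(q1)])
L_h=(np.array([.4978,-.1249])-w);print("L from z",L,"from xy",L_h/np.sin(np.radians(34.8)))
def ik(T,t,L,yaw=-1.3):
    t=np.radians(t);y=np.radians(yaw);k=np.array([np.sin(t)*np.cos(y),np.sin(t)*np.sin(y),-np.cos(t)]);W=np.array(T)-L*k
    rw=np.sqrt(W[0]**2+W[1]**2-d*d);q1=np.arctan2(W[1],W[0])-np.arctan2(d,rw)
    s=least_squares(lambda q:np.array(zm(*q))-[rw,W[2]-L],[0,-40]);q2,q3=s.x
    g=np.radians(q2-q3);f=np.array([np.cos(g)*np.cos(q1),np.cos(g)*np.sin(q1),-np.sin(g)])
    lat=k@[-np.sin(q1),np.cos(q1),0];q5=np.arccos(np.clip(f@k,-1,1))
    return np.round([np.degrees(q1),q2,q3,-np.degrees(q5),np.degrees(np.arcsin(np.clip(lat/np.sin(q5),-1,1)))],1)
if __name__=="__main__":
    L=L_h[0]/np.sin(np.radians(34.8))
    print(ik((.4978,-.1249,.2232),34.8,L,-1.7))
    for y in(-.14,-.03,.07):
        for h in(.0784,.12):
            for t in(35,25,45):
                a=np.radians(35);print(y,h,t,ik((.6265-h*np.sin(a),y,.08+h*np.cos(a)),t,L))
E
python3 ik.py
```

```text
L from z 0.754540243792818 from xy [0.47690908 0.04985632]
[ 21.7 -22.7 -53.6 -29.4 -27.4]
-0.14 0.0784 35 [ 11.4  -1.2 -53.   -8.2 -62.1]
-0.14 0.0784 25 [  8.8   2.  -42.1 -21.6 -11.6]
-0.14 0.0784 45 [ 15.2  -0.1 -64.5 -21.4 -33.4]
-0.14 0.12 35 [ 12.4  -8.  -52.4 -13.7 -35. ]
-0.14 0.12 25 [  9.4  -3.3 -41.7 -27.4  -9.9]
-0.14 0.12 45 [ 17.3  -9.8 -63.8 -15.  -60.7]
-0.03 0.0784 35 [ 34.   -4.6 -56.  -21.2 -66.5]
-0.03 0.0784 25 [ 26.4  -0.4 -44.6 -25.9 -26.8]
-0.03 0.0784 45 [ 46.2  -5.2 -68.8 -32.3 -77.7]
-0.03 0.12 35 [ 37.5 -12.4 -55.4 -27.6 -50.8]
-0.03 0.12 25 [ 28.4  -6.2 -44.2 -32.1 -23.2]
-0.03 0.12 45 [ 54.2 -18.6 -68.1 -37.1 -75.2]
0.07 0.0784 35 [ 51.1  -3.5 -55.1 -30.7 -62.7]
0.07 0.0784 25 [ 40.8   0.3 -43.9 -31.1 -33.3]
0.07 0.0784 45 [ 66.1  -3.3 -67.3 -41.  -84.3]
0.07 0.12 35 [ 55.7 -10.9 -54.5 -37.7 -51.8]
0.07 0.12 25 [ 43.7  -5.4 -43.5 -37.4 -29.5]
0.07 0.12 45 [ 74.6 -15.  -66.6 -48.6 -66.1]
```

```bash
python3 plan.py .5623 -.122 .1688 180 -35 -1.3
```

```text
dpos [21.8 -4.8 81.4] ang [ 0.21  0.18 -0.32]
t 13.4 at [ 0.4978 -0.1249  0.2232] [-179.99  -34.82   -1.69] F [ 0.6 -0.1 -2.2] M [-0.04  2.51 -0.06] q [ 10.5 -14.1 -57.1  28.8 -14.5  51.9] open 0.027404673762432878 29.99376744031906
```

Request:
{"method": "apply_moves", "body": {
  "deltas": [
    {"fingers": 20,"delta_pos": [4,-1,10],"angular": [0,0,0]},
    {"fingers": 20,"delta_pos": [8,-2,25],"angular": [0,0,0]},
    {"fingers": 20,"delta_pos": [12,-3,40],"angular": [0,0,0]},
    {"fingers": 20,"delta_pos": [15,-4,50],"angular": [0,0,0]},
    {"fingers": 20,"delta_pos": [18,-5,60],"angular": [0,0,0]},
    {"fingers": 20,"delta_pos": [18,-5,60],"angular": [0,0,0]}
  ]
}}

```text
clock: 14.0
tool_pos: [0.5522, -0.1243, 0.1927]
orientation: [-179.5, -34.3, -1.7]
force: [-0.5, -1.4, -2.4]
opening: 0.0279
gripper_force: 30.0
```

```bash
python3 plan.py .5623 -.122 .1688 180 -35 -1.3
```

```text
dpos [-5.2 -2.4 25.4] ang [-0.31  0.66 -0.3 ]
t 14.0 at [ 0.5522 -0.1243  0.1927] [-179.48  -34.34   -1.66] F [-0.5 -1.4 -2.4] M [-0.05  2.52 -0.01] q [  3.3  -4.8 -58.   42.6  -3.4  43.3] open 0.027892752416036462 29.993758499622345
```

Joint 3 is at its limit with the 35° tilt. I'll hang the roller back and regrip it with the tool tilted 15° to the handle, so the tool only needs 20° at the strip while the body still clears the visor by about 30 mm. First I retreat.

Request:
{"method": "apply_moves", "body": {
  "deltas": [
    {"fingers": 20,"delta_pos": [-8,2,-20],"angular": [0,0,0]},
    {"fingers": 20,"delta_pos": [-16,4,-45],"angular": [0,0,0]},
    {"fingers": 20,"delta_pos": [-20,4,-60],"angular": [0,0,0]},
    {"fingers": 20,"delta_pos": [-25,0,-68],"angular": [0,-7,0]},
    {"fingers": 20,"delta_pos": [-30,-6,-75],"angular": [0,-14,0]},
    {"fingers": 20,"delta_pos": [-35,-10,-78],"angular": [0,-21,0]},
    {"fingers": 20,"delta_pos": [-38,-14,-80],"angular": [0,-28,0]},
    {"fingers": 20,"delta_pos": [-40,-18,-80],"angular": [0,-35,0]},
    {"fingers": 20,"delta_pos": [-40,-18,-80],"angular": [0,-35,0]}
  ]
}}

```text
clock: 14.9
tool_pos: [0.4753, -0.102, 0.2358]
orientation: [-179.4, 0.9, -1.2]
force: [-1.1, 0.8, -4.1]
opening: 0.0277
gripper_force: 30.0
```

```bash
python3 plan.py .4331 -.3302 .238 180 0 -75.3
```

```text
dpos [-37.4 229.   -4.2] ang [5.00e-02 1.21e+00 7.41e+01]
t 14.9 at [ 0.4753 -0.102   0.2358] [-179.36    0.92   -1.19] F [-1.1  0.8 -4.1] M [ 0.02 -0.02  0.03] q [ 10.4   2.8 -20.5  -0.9 -67.5  78.7] open 0.02774041607384073 29.993598461151123
```

Request:
{"method": "apply_moves", "body": {
  "deltas": [
    {"fingers": 20,"delta_pos": [-2,12,-2],"angular": [0,0.2,6]},
    {"fingers": 20,"delta_pos": [-6,35,-4],"angular": [0,0.4,14]},
    {"fingers": 20,"delta_pos": [-10,62,-4],"angular": [0,0.6,22]},
    {"fingers": 20,"delta_pos": [-14,89,-4],"angular": [0,0.8,30]},
    {"fingers": 20,"delta_pos": [-19,116,-4],"angular": [0,1,38]},
    {"fingers": 20,"delta_pos": [-24,144,-4],"angular": [0,1.2,46]},
    {"fingers": 20,"delta_pos": [-28,172,-4],"angular": [0,1.2,54]},
    {"fingers": 20,"delta_pos": [-33,200,-4],"angular": [0,1.2,62]},
    {"fingers": 20,"delta_pos": [-36,219,-4],"angular": [0,1.2,69]},
    {"fingers": 20,"delta_pos": [-37.5,229,-4],"angular": [0,1.2,74]}
  ]
}}

```text
clock: 15.9
tool_pos: [0.4301, -0.3324, 0.239]
orientation: [-179.6, -0.2, -75.6]
force: [0.9, 0.8, -3.2]
opening: 0.0275
gripper_force: 30.0
```

Request:
{"method": "apply_moves", "body": {
  "deltas": [
    {"fingers": 20,"delta_pos": [0,0,0],"angular": [0,0,0]},
    {"fingers": 20,"delta_pos": [0,0,0],"angular": [0,0,0]}
  ]
}}

```text
clock: 16.1
tool_pos: [0.4304, -0.3314, 0.2389]
orientation: [-179.7, -0.2, -75.2]
force: [0.1, 0.8, -3.3]
opening: 0.0279
gripper_force: 30.0
```

```bash
python3 plan.py .4331 -.3302 .0874 180 0 -75.3
python3 - <<'E'
from plant import ctrl
import cv2,numpy as np
a=ctrl.snapshot("side");b=ctrl.snapshot("top")
q=np.zeros((600,800,3),np.uint8);q[:600,:480]=cv2.resize(a[220:420,340:500],None,fx=3,fy=3);q[:320,480:]=cv2.resize(b[230:310,430:510],None,fx=4,fy=4)
cv2.imwrite("pics/r2.png",cv2.convertScaleAbs(q[:,:,::-1],alpha=1.3))
E
```

```text
dpos [ -1.   -2.1 151.5] ang [-0.33 -0.2   0.12]
t 16.1 at [ 0.4304 -0.3314  0.2389] [-179.67   -0.2   -75.18] F [ 0.1  0.8 -3.3] M [ 0.09  0.   -0.02] q [-16.9   7.4 -15.2  -0.  -67.   31.7] open 0.027876615836824742 29.993962347507477
```

View pics/r2.png

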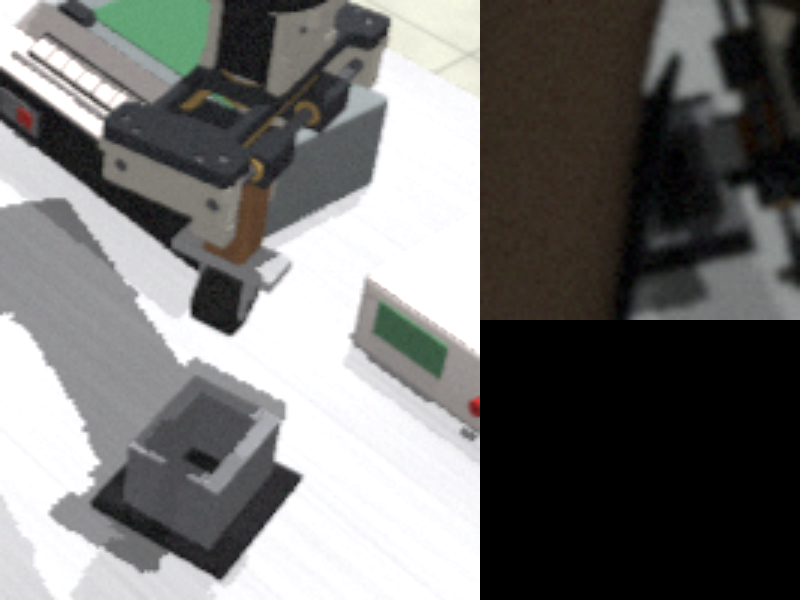

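The roller hangs straight in the gripper above the empty rest, with the wheel at (222,300) and the opening at (205,430). I lower it in.

Request:
{"method": "apply_moves", "body": {
  "deltas": [
    {"fingers": 20,"delta_pos": [-1,-2,25],"angular": [-0.3,-0.2,0]},
    {"fingers": 20,"delta_pos": [-1,-2,60],"angular": [-0.3,-0.2,0]},
    {"fingers": 20,"delta_pos": [-1,-2,90],"angular": [-0.3,-0.2,0]},
    {"fingers": 20,"delta_pos": [-1,-2,115],"angular": [-0.3,-0.2,0]},
    {"fingers": 20,"delta_pos": [-1,-2,135],"angular": [-0.3,-0.2,0]},
    {"fingers": 20,"delta_pos": [-1,-2,146],"angular": [-0.3,-0.2,0]},
    {"fingers": 20,"delta_pos": [-1,-2,151],"angular": [-0.3,-0.2,0]},
    {"fingers": 20,"delta_pos": [-1,-2,151.5],"angular": [-0.3,-0.2,0]}
  ]
}}

```text
clock: 17.0
tool_pos: [0.433, -0.331, 0.0872]
orientation: [179.9, -0.0, -75.3]
force: [-0.3, -0.6, -1.2]
opening: 0.0279
gripper_force: 30.0
```

Request:
{"method": "apply_moves", "body": {
  "deltas": [
    {"fingers": 20,"delta_pos": [0,0,0.5],"angular": [0,0,0]},
    {"fingers": 20,"delta_pos": [0,0,1],"angular": [0,0,0]}
  ]
}}

```text
clock: 17.2
tool_pos: [0.4334, -0.3314, 0.0871]
orientation: [-180.0, -0.1, -75.3]
force: [-1.1, 0.4, -2.3]
opening: 0.0281
gripper_force: 30.0
```

Request:
{"method": "apply_moves", "body": {
  "deltas": [
    {"fingers": 20,"delta_pos": [0,0,0.8],"angular": [0,0,0]},
    {"fingers": 40,"delta_pos": [0,0,0.8],"angular": [0,0,0]},
    {"fingers": 60,"delta_pos": [0,0,0.8],"angular": [0,0,0]},
    {"fingers": 60,"delta_pos": [0,0,0.8],"angular": [0,0,0]},
    {"fingers": 60,"delta_pos": [-1.6,0,0],"angular": [0,-5,0]},
    {"fingers": 60,"delta_pos": [-3.3,0,0],"angular": [0,-10,0]},
    {"fingers": 60,"delta_pos": [-4.9,0,0],"angular": [0,-15,0]},
    {"fingers": 40,"delta_pos": [-4.9,0,0],"angular": [0,-15,0]},
    {"fingers": 20,"delta_pos": [-4.9,0,0],"angular": [0,-15,0]},
    {"fingers": 20,"delta_pos": [-4.9,0,0],"angular": [0,-15,0]}
  ]
}}

```text
clock: 18.2
tool_pos: [0.431, -0.3262, 0.086]
orientation: [179.9, 14.9, -75.3]
force: [-0.3, -0.1, -1.1]
opening: 0.0414
gripper_force: 0.0
```

Request:
{"method": "apply_moves", "body": {
  "deltas": [
    {"fingers": 20,"delta_pos": [0,0,0],"angular": [0,0,0]},
    {"fingers": 20,"delta_pos": [0,0,0],"angular": [0,0,0]},
    {"fingers": 20,"delta_pos": [0,0,0],"angular": [0,0,0]}
  ]
}}

```text
clock: 18.5
tool_pos: [0.4315, -0.3259, 0.0865]
orientation: [180.0, 14.9, -75.3]
force: [0.1, 1.5, 1.5]
opening: 0.0279
gripper_force: 30.0
```

```bash
python3 plan.py .433 -.327 .24 180 15 -75.3
```

```text
dpos [ -38.2   -1.  -148.7] ang [ 0.04 -0.06  0.02]
t 18.5 at [ 0.4315 -0.3259  0.0865] [179.96  14.94 -75.28] F [0.1 1.5 1.5] M [-0.18 -0.25 -0.04] q [-25.1  23.1 -12.  -12.6 -65.2  46.1] open 0.02793861207633565 29.99293953180313
```

```bash
cat > strip.py <<'E'
# strip.py s h [x]: TCP pose putting roller's lowest point at strip y=s mm, height h mm over seated level, x mm up slope
import sys,numpy as np,subprocess
from scipy.spatial.transform import Rotation as R
E=lambda *a:R.from_euler("xyz",a,degrees=True)
Rt=E(180,14.94,-75.28);o=Rt.inv().apply(np.array([.4327,-.3306,.008])-[.4315,-.3259,.0865])
S=np.array([.6265,-.0335,.080]);F=E(0,-35,-1.3) # strip frame
s,h=float(sys.argv[1])/1e3,float(sys.argv[2])/1e3;x=float(sys.argv[3])/1e3 if len(sys.argv)>3 else 0
Rs=E(180,-20,-1.3);p=S+F.apply([x,s,h])-Rs.apply(o)
print(np.round(p,4))
print(subprocess.run(["python3","plan.py",*map(str,p),"180","-20","-1.3"],capture_output=True,text=True).stdout)
E
python3 strip.py -88 60 -30
```

```text
[ 0.5166 -0.119   0.1735]
dpos [-194.9 -134.8  -38.2] ang [  3.34  29.91 -74.91]
t 18.5 at [ 0.4315 -0.3259  0.0865] [179.96  14.94 -75.28] F [0.1 1.5 1.5] M [-0.18 -0.25 -0.04] q [-25.1  23.1 -12.  -12.6 -65.2  46.1] open 0.02793861207633565 29.99293953180313
```

Request:
{"method": "apply_moves", "body": {
  "deltas": [
    {"fingers": 20,"delta_pos": [-2,0,-8],"angular": [0,0,0]},
    {"fingers": 20,"delta_pos": [-6,0,-24],"angular": [0,0,0]},
    {"fingers": 20,"delta_pos": [-11.5,0,-44],"angular": [0,0,0]},
    {"fingers": 20,"delta_pos": [-18,0,-70],"angular": [0,0,0]},
    {"fingers": 20,"delta_pos": [-26,0,-100],"angular": [0,0,0]},
    {"fingers": 20,"delta_pos": [-34,0,-130],"angular": [0,0,0]},
    {"fingers": 20,"delta_pos": [-38,0,-148],"angular": [0,0,0]},
    {"fingers": 20,"delta_pos": [-38,0,-148],"angular": [0,0,0]}
  ]
}}

```text
clock: 19.3
tool_pos: [0.433, -0.3288, 0.2421]
orientation: [-179.8, 14.7, -75.3]
force: [0.3, -0.1, -3.7]
opening: 0.0281
gripper_force: 30.0
```

```bash
python3 plan.py .46 -.14 .24 180 0 -1.3;python3 plan.py .46 -.14 .24 180 15 -1.3
```

```text
dpos [-169.4  -74.    46.9] ang [ -9.63  12.5  -73.55]
t 19.3 at [ 0.433  -0.3288  0.2421] [-179.84   14.71  -75.26] F [ 0.3 -0.1 -3.7] M [-1.09 -0.39  0.  ] q [-25.1  15.4  -1.5 -11.4 -82.7  42.3] open 0.028065513339335154 29.99107539653778
dpos [-169.4  -74.    46.9] ang [-19.1   -0.35 -71.49]
t 19.3 at [ 0.433  -0.3288  0.2421] [-179.84   14.71  -75.26] F [ 0.3 -0.1 -3.7] M [-1.09 -0.39  0.  ] q [-25.1  15.4  -1.5 -11.4 -82.7  42.3] open 0.028065513339335154 29.99107539653778
```

Request:
{"method": "apply_moves", "body": {
  "deltas": [
    {"fingers": 20,"delta_pos": [-12,-5,3],"angular": [-0.8,1,-6]},
    {"fingers": 20,"delta_pos": [-31,-13.5,8.6],"angular": [-1.8,2.3,-13.5]},
    {"fingers": 20,"delta_pos": [-50,-22,14],"angular": [-2.8,3.7,-21.5]},
    {"fingers": 20,"delta_pos": [-68,-30,19],"angular": [-3.9,5,-29.5]},
    {"fingers": 20,"delta_pos": [-86,-38,24],"angular": [-4.9,6.4,-37.5]},
    {"fingers": 20,"delta_pos": [-105,-46,29],"angular": [-6,7.7,-45.5]},
    {"fingers": 20,"delta_pos": [-123,-54,34],"angular": [-7,9.1,-53.5]},
    {"fingers": 20,"delta_pos": [-142,-62,39],"angular": [-8,10.5,-61.5]},
    {"fingers": 20,"delta_pos": [-158,-69,44],"angular": [-9,11.7,-69]},
    {"fingers": 20,"delta_pos": [-169,-74,47],"angular": [-9.6,12.5,-73.5]}
  ]
}}

```text
clock: 20.3
tool_pos: [0.458, -0.1381, 0.2357]
orientation: [-179.8, 0.3, -1.0]
force: [0.2, -0.6, -2.2]
opening: 0.0275
gripper_force: 30.0
```

```bash
python3 strip.py -88 70 -40
```

```text
[ 0.5027 -0.1187  0.176 ]
dpos [ 44.6 -20.   59.6] ang [-0.24 20.33  0.24]
t 20.3 at [ 0.458  -0.1381  0.2357] [-179.81    0.33   -1.02] F [ 0.2 -0.6 -2.2] M [-0.12 -0.03  0.  ] q [  6.7   1.6 -22.   -0.3 -66.7  82.4] open 0.027463833514669352 29.98942404985428
```

Request:
{"method": "apply_moves", "body": {
  "deltas": [
    {"fingers": 20,"delta_pos": [5,-3,6],"angular": [0,4,0]},
    {"fingers": 20,"delta_pos": [14,-7,18],"angular": [0,9,0]},
    {"fingers": 20,"delta_pos": [24,-12,32],"angular": [0,14,0]},
    {"fingers": 20,"delta_pos": [34,-16,46],"angular": [0,18,0.2]},
    {"fingers": 20,"delta_pos": [41,-19,56],"angular": [0,20.3,0.2]},
    {"fingers": 20,"delta_pos": [44.5,-20,59.5],"angular": [-0.2,20.3,0.2]},
    {"fingers": 20,"delta_pos": [44.5,-20,59.5],"angular": [-0.2,20.3,0.2]}
  ]
}}

```text
clock: 21.0
tool_pos: [0.5031, -0.1203, 0.1764]
orientation: [180.0, -19.8, -1.6]
force: [0.1, -0.1, -2.2]
opening: 0.0278
gripper_force: 30.0
```

```bash
python3 strip.py -88 25 0
```

```text
[ 0.5612 -0.12    0.1621]
dpos [49.8 -1.9 33.2] ang [ 0.11  0.15 -0.25]
t 21.0 at [ 0.5031 -0.1203  0.1764] [179.98 -19.85  -1.56] F [ 0.1 -0.1 -2.2] M [ 0.    1.46 -0.02] q [ 11.6  -3.4 -42.    8.4 -32.3  70.5] open 0.02776835883066111 29.99141424894333
```

Request:
{"method": "apply_moves", "body": {
  "deltas": [
    {"fingers": 20,"delta_pos": [8,0,5],"angular": [0,0,0]},
    {"fingers": 20,"delta_pos": [20,0,13],"angular": [0,0,0]},
    {"fingers": 20,"delta_pos": [32,-1,21],"angular": [0,0,0]},
    {"fingers": 20,"delta_pos": [42,-1.5,28],"angular": [0,0,-0.2]},
    {"fingers": 20,"delta_pos": [48,-2,32],"angular": [0,0,-0.2]},
    {"fingers": 20,"delta_pos": [50,-2,33],"angular": [0,0.2,-0.2]},
    {"fingers": 20,"delta_pos": [50,-2,33],"angular": [0,0.2,-0.2]}
  ]
}}

```text
clock: 21.7
tool_pos: [0.562, -0.12, 0.1631]
orientation: [180.0, -20.2, -1.4]
force: [0.0, -0.2, -3.2]
opening: 0.0278
gripper_force: 30.0
```

```bash
python3 strip.py -88 6 0;python3 strip.py 92 6 0|head -1
python3 - <<'E'
from plant import ctrl
import cv2,numpy as np
a=ctrl.snapshot("side");b=ctrl.snapshot("top")
cv2.imwrite("pics/s1_side.png",a[:,:,::-1]);cv2.imwrite("pics/s1_top.png",b[:,:,::-1])
q=np.zeros((600,800,3),np.uint8);q[:600,:560]=cv2.resize(a[165:315,330:470],None,fx=4,fy=4);q[:480,560:]=cv2.resize(b[130:250,370:430],None,fx=4,fy=4)
cv2.imwrite("pics/s1.png",cv2.convertScaleAbs(q[:,:,::-1],alpha=1.2))
E
```

```text
[ 0.5721 -0.1203  0.1465]
dpos [ 3.8 -0.  19.1] ang [ 0.08 -0.19 -0.1 ]
t 21.7 at [ 0.562  -0.12    0.1631] [179.96 -20.19  -1.41] F [ 0.  -0.2 -3.2] M [-0.06  1.63  0.04] q [ 10.    3.4 -37.2   8.  -29.8  72.3] open 0.0278160396093194 29.991180896759033

[0.5762 0.0597 0.1465]
```

View pics/s1.png

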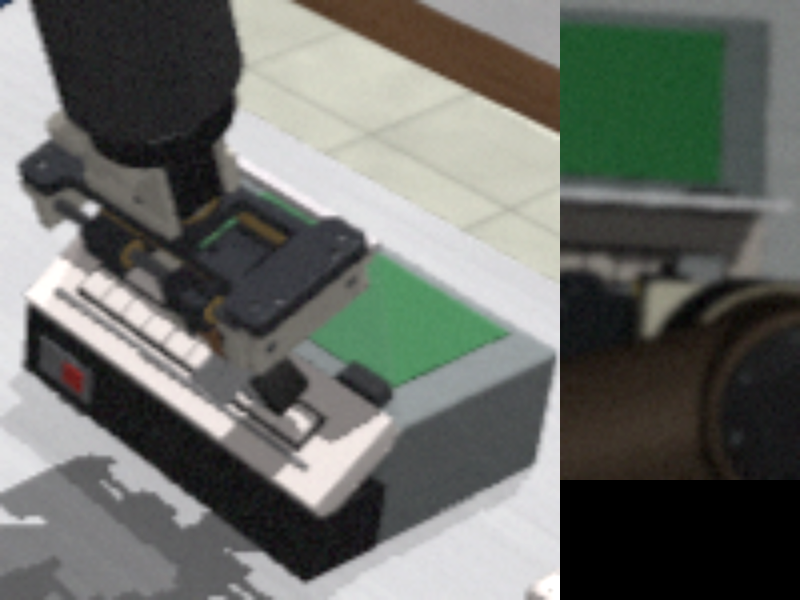

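The roller is over key 0. The wheel is at about crop (280,385), key 0 at about (297,413), and the right slot end at (310,430). I'll compare the predicted projections with this.

```bash
python3 - <<'E'
from h import *
from scipy.spatial.transform import Rotation as R
S=np.array([.6265,-.0335,.080]);F=R.from_euler("xyz",[0,-35,-1.3],degrees=True)
c=lambda X:((proj("side",X)-[330,165])*4).round(0)
for s in(-100,100):
    for x in(-9.5,9.5): print("key corner",s,x,c(S+F.apply([x/1e3,s/1e3,.006])))
for x in(-35,35): print("sill corner -135",x,c(S+F.apply([x/1e3,-.135,-.0015])))
print("wheel centre now",c(S+F.apply([0,-.088,.025+.022])),"bottom",c(S+F.apply([0,-.088,.025])))
for x in(-12,12):print("tread edge",c(S+F.apply([x/1e3,-.088,.025])))
E
python3 - <<'E'
import cv2
im=cv2.imread('pics/s1_side.png');cv2.imwrite('pics/z.png',cv2.convertScaleAbs(cv2.resize(im[240:300,375:435],None,fx=10,fy=10,interpolation=cv2.INTER_CUBIC),alpha=1.2))
E
```

```text
key corner -100 -9.5 [286. 433.]
key corner -100 9.5 [308. 409.]
key corner 100 -9.5 [ 69. 280.]
key corner 100 9.5 [ 88. 258.]
sill corner -135 -35 [304. 503.]
sill corner -135 35 [384. 412.]
wheel centre now [258. 378.] bottom [272. 396.]
tread edge [258. 411.]
tread edge [285. 380.]
```

View pics/z.png

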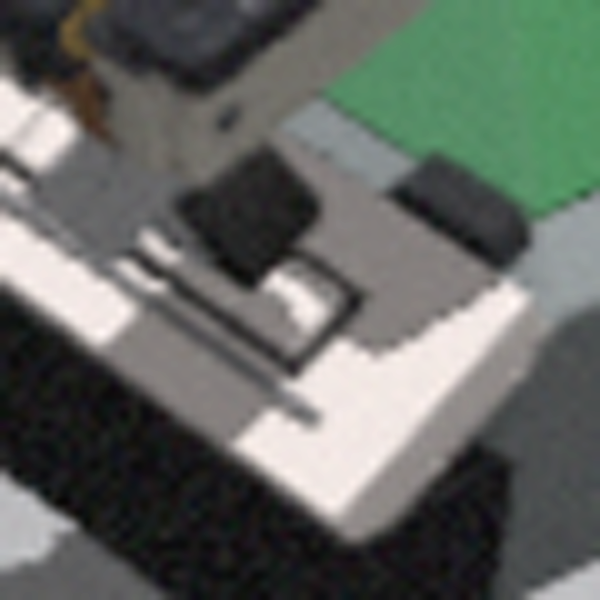

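Run:
```python
from h import *
np.set_printoptions(precision=4,suppress=True)
from scipy.spatial.transform import Rotation as R
S=np.array([.6265,-.0335,.080]);F=R.from_euler("xyz",[0,-35,-1.3],degrees=True)
q=lambda u,v:(375+u/10,240+v/10)
t=lambda x,y:(305+x/4-.4,120+y/4-.4)
print("expected sill corner",S+F.apply([-.035,-.135,-.0015]),S+F.apply([.035,-.135,-.0015]))
print("tri",tri(q(345,540),t(445,368)),"top@.059",plane("top",t(445,368),.059),"side@.059",plane("side",q(345,520),.059))
# slot end corners, s about -101.5, sill level
for p,x in(((360,295),10.5),((295,370),-10.5)):
    e=S+F.apply([x/1e3,-.1015,-.001]);print("slot exp",e,"side meas",plane("side",q(*p),e[2]))
# gripper-based check of side camera bias: handle grasp known. wheel tread
# top image slot right end
print("top slot right end",plane("top",t(410,316),.08),S+F.apply([0,-.1015,-.001]))
```

```text
expected sill corner [ 0.5956 -0.1678  0.0587] [ 0.653  -0.1691  0.0988]
tri (array([ 0.6027, -0.1662,  0.0426]), np.float64(0.011733461152300038)) top@.059 [ 0.5931 -0.1602  0.059 ] side@.059 [ 0.5981 -0.1763  0.059 ]
slot exp [ 0.6334 -0.1352  0.0852] side meas [ 0.6352 -0.1408  0.0852]
slot exp [ 0.6162 -0.1348  0.0732] side meas [ 0.6148 -0.1417  0.0732]
top slot right end [ 0.6214 -0.1342  0.08  ] [ 0.6248 -0.135   0.0792]
```

The two cameras disagree only along the strip, by about 6 mm, and that does not matter for rolling past both ends. Relative to the slot the wheel looks about 3–5 mm up-slope, so I shift it 3 mm down-slope and lower to contact.

Request:
{"method": "apply_moves", "body": {
  "deltas": [
    {"fingers": 20,"delta_pos": [0,2,4],"angular": [0,0,0]},
    {"fingers": 20,"delta_pos": [0,4,9],"angular": [0,0,0]},
    {"fingers": 20,"delta_pos": [0,5,13],"angular": [0,0,0]},
    {"fingers": 20,"delta_pos": [0,5,16],"angular": [0,0,0]},
    {"fingers": 20,"delta_pos": [0,5,17],"angular": [0,0,0]},
    {"fingers": 20,"delta_pos": [0,5,17],"angular": [0,0,0]}
  ]
}}

```text
clock: 22.4
tool_pos: [0.5678, -0.1251, 0.1473]
orientation: [180.0, -20.2, -1.4]
force: [0.7, 0.3, -3.6]
opening: 0.0277
gripper_force: 30.0
```

```bash
python3 strip.py -93 6 -3
```

```text
[ 0.5696 -0.1252  0.1448]
dpos [0.8 0.  3. ] ang [ 0.07 -0.21 -0.09]
t 22.4 at [ 0.5678 -0.1251  0.1473] [179.96 -20.21  -1.4 ] F [ 0.7  0.3 -3.6] M [ 0.02  1.53 -0.02] q [  9.2   5.2 -37.7   8.  -27.5  72.9] open 0.02765080275404596 29.99124437570572
```

No contact yet at h = 9. I descend in small steps.

Request:
{"method": "apply_moves", "body": {
  "deltas": [
    {"fingers": 20,"delta_pos": [0.4,0,1.5],"angular": [0,0,0]},
    {"fingers": 20,"delta_pos": [0.8,0,3],"angular": [0,0,0]},
    {"fingers": 20,"delta_pos": [1.2,0,4.5],"angular": [0,0,0]},
    {"fingers": 20,"delta_pos": [1.2,0,4.5],"angular": [0,0,0]}
  ]
}}

```text
clock: 22.8
tool_pos: [0.5706, -0.1251, 0.1436]
orientation: [180.0, -20.2, -1.4]
force: [-0.1, -0.5, -3.1]
opening: 0.0279
gripper_force: 30.0
```

Request:
{"method": "apply_moves", "body": {
  "deltas": [
    {"fingers": 20,"delta_pos": [0.4,0,1.5],"angular": [0,0,0]},
    {"fingers": 20,"delta_pos": [0.5,0,2],"angular": [0,0,0]},
    {"fingers": 20,"delta_pos": [0.5,0,2],"angular": [0,0,0]}
  ]
}}

```text
clock: 23.1
tool_pos: [0.5717, -0.1253, 0.1423]
orientation: [180.0, -20.2, -1.4]
force: [-3.1, 0.1, 1.6]
opening: 0.0279
gripper_force: 30.0
```

Request:
{"method": "apply_moves", "body": {
  "deltas": [
    {"fingers": 20,"delta_pos": [0.3,0,1],"angular": [0,0,0]},
    {"fingers": 20,"delta_pos": [0.5,0,2],"angular": [0,0,0]},
    {"fingers": 20,"delta_pos": [0.5,0,2],"angular": [0,0,0]}
  ]
}}

```text
clock: 23.4
tool_pos: [0.573, -0.1253, 0.1405]
orientation: [180.0, -20.3, -1.4]
force: [-4.5, 0.1, 3.6]
opening: 0.0279
gripper_force: 30.0
```

Request:
{"method": "apply_moves", "body": {
  "deltas": [
    {"fingers": 20,"delta_pos": [0.3,0,1],"angular": [0,0,0]},
    {"fingers": 20,"delta_pos": [0.5,0,2],"angular": [0,0,0]},
    {"fingers": 20,"delta_pos": [0.5,0,2],"angular": [0,0,0]}
  ]
}}

```text
clock: 23.7
tool_pos: [0.5738, -0.1259, 0.1392]
orientation: [179.9, -20.2, -1.4]
force: [-7.5, -3.5, 8.8]
opening: 0.028
gripper_force: 30.0
```

Request:
{"method": "apply_moves", "body": {
  "deltas": [
    {"fingers": 20,"delta_pos": [0.3,0,1],"angular": [0,0,0]},
    {"fingers": 20,"delta_pos": [0.5,0,2],"angular": [0,0,0]},
    {"fingers": 20,"delta_pos": [0.5,0,2],"angular": [0,0,0]}
  ]
}}

```text
clock: 24.0
tool_pos: [0.5743, -0.1263, 0.1386]
orientation: [179.9, -20.2, -1.4]
force: [-19.3, -3.0, 24.0]
opening: 0.0278
gripper_force: 30.0
```

```bash
python3 strip.py -93 0 -3
```

```text
[ 0.573  -0.1253  0.1399]
dpos [-0.8 -1.  -1.7] ang [ 0.14 -0.25 -0.12]
t 24.0 at [ 0.5743 -0.1263  0.1386] [179.9  -20.25  -1.42] F [-19.3  -3.   24. ] M [-1.12  4.55 -0.45] q [  8.9   6.4 -37.8   8.3 -26.1  72.8] open 0.027778098929008465 30.001807808876038
```

Key 0 is seated, with about 33 N normal. I ease off slightly and roll along +s.

Request:
{"method": "apply_moves", "body": {
  "deltas": [
    {"fingers": 20,"delta_pos": [-0.1,0,-0.4],"angular": [0,0,0]},
    {"fingers": 20,"delta_pos": [-0.1,-4,-0.4],"angular": [0,0,0]},
    {"fingers": 20,"delta_pos": [-0.1,-9,-0.4],"angular": [0,0,0]},
    {"fingers": 20,"delta_pos": [-0.1,-14,-0.4],"angular": [0,0,0]},
    {"fingers": 20,"delta_pos": [-0.1,-20,-0.4],"angular": [0,0,0]}
  ]
}}

```text
clock: 24.5
tool_pos: [0.5747, -0.1062, 0.1386]
orientation: [179.9, -20.2, -1.4]
force: [-14.5, -7.8, 19.7]
opening: 0.0276
gripper_force: 30.0
```

```bash
python3 strip.py -73 0 -3
```

```text
[ 0.5735 -0.1053  0.1399]
dpos [-0.7 -0.9 -1.6] ang [ 0.14 -0.24 -0.14]
t 24.5 at [ 0.5747 -0.1062  0.1386] [179.91 -20.24  -1.45] F [-14.5  -7.8  19.7] M [-3.34  3.53 -1.48] q [ 11.5   6.  -39.2  10.6 -25.5  68.3] open 0.02759488858625369 30.016628801822662
```

Request:
{"method": "apply_moves", "body": {
  "deltas": [
    {"fingers": 20,"delta_pos": [0,-6,0],"angular": [0,0,0]},
    {"fingers": 20,"delta_pos": [0,-12,0],"angular": [0,0,0]},
    {"fingers": 20,"delta_pos": [0,-18,0],"angular": [0,0,0]},
    {"fingers": 20,"delta_pos": [0,-24,0],"angular": [0,0,0]},
    {"fingers": 20,"delta_pos": [0,-30,0],"angular": [0,0,0]},
    {"fingers": 20,"delta_pos": [0,-36,0],"angular": [0,0,0]},
    {"fingers": 20,"delta_pos": [0,-42,0],"angular": [0,0,0]},
    {"fingers": 20,"delta_pos": [0,-48,0],"angular": [0,0,0]}
  ]
}}

```text
clock: 25.3
tool_pos: [0.576, -0.0581, 0.1386]
orientation: [179.9, -20.3, -1.5]
force: [-16.9, -3.3, 21.4]
opening: 0.0278
gripper_force: 30.0
```

```bash
python3 strip.py -25 0 -3
```

```text
[ 0.5746 -0.0573  0.1399]
dpos [-0.9 -0.8 -1.7] ang [ 0.14 -0.26 -0.14]
t 25.3 at [ 0.576  -0.0581  0.1386] [179.91 -20.26  -1.45] F [-16.9  -3.3  21.4] M [-1.13  4.19 -0.53] q [ 17.3   5.3 -41.9  15.9 -24.4  57.8] open 0.02784191592770319 30.00131517648697
```

Force (about 29 N normal) and level are steady, so I carry on.

Request:
{"method": "apply_moves", "body": {
  "deltas": [
    {"fingers": 20,"delta_pos": [0,-6,0],"angular": [0,0,0]},
    {"fingers": 20,"delta_pos": [0,-12,0],"angular": [0,0,0]},
    {"fingers": 20,"delta_pos": [0,-18,0],"angular": [0,0,0]},
    {"fingers": 20,"delta_pos": [0,-24,0],"angular": [0,0,0]},
    {"fingers": 20,"delta_pos": [0,-30,0],"angular": [0,0,0]},
    {"fingers": 20,"delta_pos": [0,-36,0],"angular": [0,0,0]},
    {"fingers": 20,"delta_pos": [0,-42,0],"angular": [0,0,0]},
    {"fingers": 20,"delta_pos": [0,-48,0],"angular": [0,0,0]},
    {"fingers": 20,"delta_pos": [0,-54,0],"angular": [0,0,0]}
  ]
}}

```text
clock: 26.2
tool_pos: [0.5773, -0.0042, 0.1385]
orientation: [179.9, -20.2, -1.5]
force: [-14.7, -6.9, 20.6]
opening: 0.0278
gripper_force: 30.0
```

```bash
python3 strip.py 29 0 -3
```

```text
[ 0.5758 -0.0033  0.1399]
dpos [-1.  -0.9 -1.8] ang [ 0.16 -0.25 -0.15]
t 26.2 at [ 0.5773 -0.0042  0.1385] [179.9  -20.25  -1.46] F [-14.7  -6.9  20.6] M [-2.96  3.37 -1.29] q [ 23.5   5.1 -44.1  21.4 -23.9  46.6] open 0.027774534915940965 30.013095438480377
```

Request:
{"method": "apply_moves", "body": {
  "deltas": [
    {"fingers": 20,"delta_pos": [0,-6,0],"angular": [0,0,0]},
    {"fingers": 20,"delta_pos": [0,-12,0],"angular": [0,0,0]},
    {"fingers": 20,"delta_pos": [0,-18,0],"angular": [0,0,0]},
    {"fingers": 20,"delta_pos": [0,-24,0],"angular": [0,0,0]},
    {"fingers": 20,"delta_pos": [0,-30,0],"angular": [0,0,0]},
    {"fingers": 20,"delta_pos": [0,-36,0],"angular": [0,0,0]},
    {"fingers": 20,"delta_pos": [0,-42,0],"angular": [0,0,0]},
    {"fingers": 20,"delta_pos": [0,-48,0],"angular": [0,0,0]},
    {"fingers": 20,"delta_pos": [0,-54,0],"angular": [0,0,0]},
    {"fingers": 20,"delta_pos": [0,-59,0],"angular": [0,0,0]}
  ]
}}

```text
clock: 27.2
tool_pos: [0.579, 0.0554, 0.1385]
orientation: [180.0, -20.3, -1.4]
force: [-19.2, -0.8, 21.6]
opening: 0.0279
gripper_force: 30.0
```

```bash
python3 strip.py 88 0 -3
```

```text
[0.5771 0.0557 0.1399]
dpos [-1.3 -0.2 -1.9] ang [ 0.09 -0.29 -0.12]
t 27.2 at [0.579  0.0554 0.1385] [179.95 -20.29  -1.43] F [-19.2  -0.8  21.6] M [-0.45  5.12 -0.28] q [ 29.9   5.5 -45.1  26.3 -24.1  36. ] open 0.0279385658163316 29.998467564582825
```

All ten keys are passed. I go a little past the end, then make a return pass to be sure.

Request:
{"method": "apply_moves", "body": {
  "deltas": [
    {"fingers": 20,"delta_pos": [0,-4,0],"angular": [0,0,0]},
    {"fingers": 20,"delta_pos": [0,-7,0],"angular": [0,0,0]},
    {"fingers": 20,"delta_pos": [0,0,0],"angular": [0,0,0]},
    {"fingers": 20,"delta_pos": [-0.1,9,0],"angular": [0,0,0]},
    {"fingers": 20,"delta_pos": [-0.2,18,0],"angular": [0,0,0]},
    {"fingers": 20,"delta_pos": [-0.2,27,0],"angular": [0,0,0]},
    {"fingers": 20,"delta_pos": [-0.2,36,0],"angular": [0,0,0]},
    {"fingers": 20,"delta_pos": [-0.2,45,0],"angular": [0,0,0]},
    {"fingers": 20,"delta_pos": [-0.2,54,0],"angular": [0,0,0]},
    {"fingers": 20,"delta_pos": [-0.2,63,0],"angular": [0,0,0]}
  ]
}}

```text
clock: 28.2
tool_pos: [0.5777, -0.0075, 0.1387]
orientation: [180.0, -20.3, -1.4]
force: [-18.2, 1.5, 19.9]
opening: 0.0281
gripper_force: 30.0
```

Request:
{"method": "apply_moves", "body": {
  "deltas": [
    {"fingers": 20,"delta_pos": [0,9,0],"angular": [0,0,0]},
    {"fingers": 20,"delta_pos": [0,18,0],"angular": [0,0,0]},
    {"fingers": 20,"delta_pos": [0,27,0],"angular": [0,0,0]},
    {"fingers": 20,"delta_pos": [0,36,0],"angular": [0,0,0]},
    {"fingers": 20,"delta_pos": [0,45,0],"angular": [0,0,0]},
    {"fingers": 20,"delta_pos": [0,54,0],"angular": [0,0,0]},
    {"fingers": 20,"delta_pos": [0,63,0],"angular": [0,0,0]},
    {"fingers": 20,"delta_pos": [0,72,0],"angular": [0,0,0]},
    {"fingers": 20,"delta_pos": [0,81,0],"angular": [0,0,0]},
    {"fingers": 20,"delta_pos": [0,90,0],"angular": [0,0,0]}
  ]
}}

```text
clock: 29.2
tool_pos: [0.5754, -0.0977, 0.1388]
orientation: [180.0, -20.3, -1.4]
force: [-16.4, 2.8, 20.3]
opening: 0.0281
gripper_force: 30.0
```

```bash
python3 strip.py -65 0 -3
```

```text
[ 0.5736 -0.0973  0.1399]
dpos [-1.3 -0.4 -1.6] ang [ 0.07 -0.33 -0.09]
t 29.2 at [ 0.5754 -0.0977  0.1388] [179.97 -20.33  -1.39] F [-16.4   2.8  20.3] M [0.83 4.04 0.38] q [ 12.5   5.8 -39.6  11.4 -25.2  66.6] open 0.028107492445236408 30.003368854522705
```

Finish to key 0, then lift off square to the slope.

Request:
{"method": "apply_moves", "body": {
  "deltas": [
    {"fingers": 20,"delta_pos": [0,9,0],"angular": [0,0,0]},
    {"fingers": 20,"delta_pos": [0,18,0],"angular": [0,0,0]},
    {"fingers": 20,"delta_pos": [0,25,0],"angular": [0,0,0]},
    {"fingers": 20,"delta_pos": [-1.5,25,-5],"angular": [0,0,0]},
    {"fingers": 20,"delta_pos": [-5,25,-15],"angular": [0,0,0]},
    {"fingers": 20,"delta_pos": [-14,25,-28],"angular": [0,0,0]},
    {"fingers": 20,"delta_pos": [-28,25,-42],"angular": [0,0,0]},
    {"fingers": 20,"delta_pos": [-45,25,-58],"angular": [0,0,0]},
    {"fingers": 20,"delta_pos": [-60,25,-72],"angular": [0,0,0]},
    {"fingers": 20,"delta_pos": [-65,25,-77],"angular": [0,0,0]}
  ]
}}

```text
clock: 30.2
tool_pos: [0.4857, -0.1198, 0.1876]
orientation: [-180.0, -20.3, -1.4]
force: [-0.2, -0.8, -2.7]
opening: 0.0281
gripper_force: 30.0
```

```bash
python3 plan.py .458 -.138 .24 180 0 -1.3
python3 - <<'E'
from plant import ctrl
import cv2,numpy as np
a=ctrl.snapshot("side")
cv2.imwrite("pics/k1.png",cv2.convertScaleAbs(cv2.resize(a[170:310,330:480],None,fx=4,fy=4,interpolation=cv2.INTER_CUBIC)[:,:,::-1],alpha=1.1))
E
```

```text
dpos [ -7.4  18.8 -58.6] ang [ 2.000e-02 -2.028e+01 -9.000e-02]
t 30.2 at [ 0.4857 -0.1198  0.1876] [-180.    -20.28   -1.39] F [-0.2 -0.8 -2.7] M [-0.03  1.47 -0.02] q [ 12.3  -6.4 -43.1   8.5 -33.8  70. ] open 0.028050538906551285 29.99958962202072
```

View pics/k1.png

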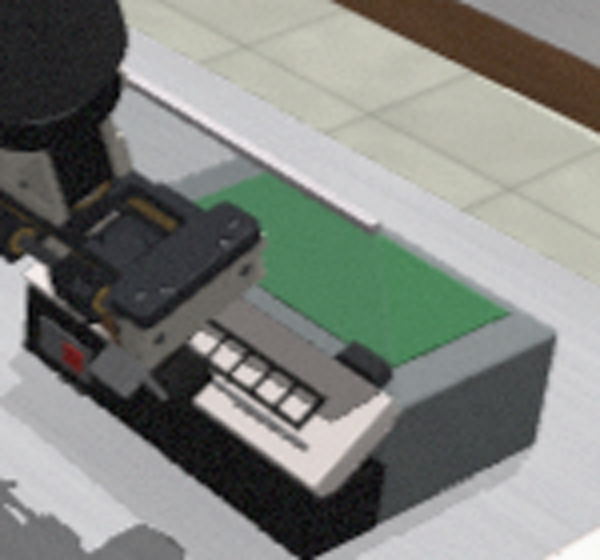

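Keys 0–4 are visible, evenly seated in the frame from crop (215,345) to (300,405), and the visor is undisturbed. I take the roller back.

Request:
{"method": "apply_moves", "body": {
  "deltas": [
    {"fingers": 20,"delta_pos": [-1,3,-8],"angular": [0,-3,0]},
    {"fingers": 20,"delta_pos": [-2,6,-20],"angular": [0,-7,0]},
    {"fingers": 20,"delta_pos": [-4,10,-33],"angular": [0,-12,0]},
    {"fingers": 20,"delta_pos": [-6,14,-45],"angular": [0,-16,0]},
    {"fingers": 20,"delta_pos": [-7,17,-54],"angular": [0,-19,0]},
    {"fingers": 20,"delta_pos": [-7.5,19,-58.5],"angular": [0,-20.3,0]},
    {"fingers": 20,"delta_pos": [-7.5,19,-58.5],"angular": [0,-20.3,0]}
  ]
}}

```text
clock: 30.95
tool_pos: [0.4611, -0.1383, 0.2391]
orientation: [180.0, 0.1, -1.4]
force: [-0.1, -0.3, -4.1]
opening: 0.0276
gripper_force: 30.0
```

```bash
python3 plan.py .4315 -.3259 .24 180 14.94 -75.28
```

```text
dpos [-24.9 188.2  -0.8] ang [  9.7  -12.78  73.41]
t 30.95 at [ 0.4611 -0.1383  0.2391] [ 1.7996e+02  6.0000e-02 -1.4200e+00] F [-0.1 -0.3 -4.1] M [-0.02  0.    0.01] q [  6.8   1.5 -21.8   0.  -66.8  81.8] open 0.027585783727543303 29.99944120645523
```

Request:
{"method": "apply_moves", "body": {
  "deltas": [
    {"fingers": 20,"delta_pos": [-2,12,0],"angular": [0.7,-0.9,5]},
    {"fingers": 20,"delta_pos": [-4,32,-1],"angular": [1.7,-2.2,12.5]},
    {"fingers": 20,"delta_pos": [-7,53,-1],"angular": [2.7,-3.6,20.5]},
    {"fingers": 20,"delta_pos": [-10,73,-1],"angular": [3.8,-5,28.5]},
    {"fingers": 20,"delta_pos": [-12,94,-1],"angular": [4.8,-6.3,36.5]},
    {"fingers": 20,"delta_pos": [-15,114,-1],"angular": [5.9,-7.7,44.5]},
    {"fingers": 20,"delta_pos": [-18,135,-1],"angular": [6.9,-9.1,52.5]},
    {"fingers": 20,"delta_pos": [-21,156,-1],"angular": [8,-10.5,60.5]},
    {"fingers": 20,"delta_pos": [-23,175,-1],"angular": [9,-11.9,68.5]},
    {"fingers": 20,"delta_pos": [-25,188,-1],"angular": [9.7,-12.8,73.4]}
  ]
}}

```text
clock: 31.95
tool_pos: [0.4301, -0.3271, 0.2393]
orientation: [179.9, 15.0, -75.7]
force: [-0.2, -0.3, -3.1]
opening: 0.0276
gripper_force: 30.0
```

Request:
{"method": "apply_moves", "body": {
  "deltas": [
    {"fingers": 20,"delta_pos": [0,0,0],"angular": [0,0,0]},
    {"fingers": 20,"delta_pos": [0,0,0],"angular": [0,0,0]}
  ]
}}

```text
clock: 32.15
tool_pos: [0.43, -0.3259, 0.2396]
orientation: [180.0, 15.0, -75.3]
force: [0.5, 0.3, -3.7]
opening: 0.0276
gripper_force: 30.0
```

```bash
python3 plan.py .4315 -.3259 .0870 180 14.94 -75.28
python3 - <<'E'
from h import *
np.set_printoptions(precision=4,suppress=True)
im=ctrl.snapshot("side")[:,:,::-1].copy();cv2.imwrite("pics/side_r3.png",im)
# handle (brown) & wheel (dark, near predicted) relation: predicted roller bottom at .4327,-.3306,.1615
hs=cv2.cvtColor(im,cv2.COLOR_BGR2HSV)
m=((hs[:,:,0]>5)&(hs[:,:,0]<16)&(hs[:,:,1]>110)).astype(np.uint8);m[:, :390]=0;m[:250]=0;m[345:]=0;m[:,450:]=0
ys,xs=np.where(m);print("brown n",len(xs))
for v in range(ys.min(),ys.max()+1,4):
    r=xs[ys==v]; 
    if len(r):print(v,r.min(),r.max())
for z in(.008,.022,.058,.08,.1):print(z,proj("side",(.4327,-.3306,.1535+z)).round(1))
E
```

```text
dpos [ 39.8  -1.5 147.3] ang [0.01 0.02 0.01]
t 32.15 at [ 0.43   -0.3259  0.2396] [179.99  14.96 -75.27] F [ 0.5  0.3 -3.7] M [-1.01 -0.35  0.02] q [-25.1  15.3  -2.  -11.5 -82.6  42.3] open 0.027596698734788445 29.999734461307526
brown n 24
302 410 415
306 418 421
0.008 [412.3 324.3]
0.022 [413.1 318.5]
0.058 [415.4 303.4]
0.08 [416.8 293.8]
0.1 [418.1 285. ]
```

Run:
```python
import cv2,numpy as np
ref=cv2.imread("pics/r2.png")[:600,:480];im=cv2.imread("pics/side_r3.png")
now=cv2.convertScaleAbs(cv2.resize(im[220:420,340:500],None,fx=3,fy=3),alpha=1.3)
for n,(x0,y0,x1,y1) in dict(wheel=(185,255,265,340),bar=(170,225,300,290),rest=(90,370,310,580)).items():
    r=cv2.matchTemplate(now[max(0,y0-45):y1+45,max(0,x0-45):x1+45],ref[y0:y1,x0:x1],cv2.TM_CCOEFF_NORMED)
    _,v,_,l=cv2.minMaxLoc(r);print(n,round(v,3),"shift px",(l[0]-45)/3,(l[1]-45)/3)
```

```text
wheel 0.913 shift px -0.3333333333333333 -0.3333333333333333
bar 0.785 shift px 0.0 -0.3333333333333333
rest 0.706 shift px 1.0 0.3333333333333333
```

The roller sits in the hand as before, within 1 mm and not tilted. I lower it into the rest.

Request:
{"method": "apply_moves", "body": {
  "deltas": [
    {"fingers": 20,"delta_pos": [7,-1.5,25],"angular": [0,0,0]},
    {"fingers": 20,"delta_pos": [16,-1.5,60],"angular": [0,0,0]},
    {"fingers": 20,"delta_pos": [24.5,-1.5,90],"angular": [0,0,0]},
    {"fingers": 20,"delta_pos": [31,-1.5,114],"angular": [0,0,0]},
    {"fingers": 20,"delta_pos": [36,-1.5,132],"angular": [0,0,0]},
    {"fingers": 20,"delta_pos": [38.5,-1.5,142],"angular": [0,0,0]},
    {"fingers": 20,"delta_pos": [39.5,-1.5,146],"angular": [0,0,0]},
    {"fingers": 20,"delta_pos": [39.8,-1.5,147.3],"angular": [0,0,0]},
    {"fingers": 20,"delta_pos": [39.8,-1.5,147.3],"angular": [0,0,0]}
  ]
}}

```text
clock: 33.1
tool_pos: [0.4321, -0.3259, 0.0887]
orientation: [-179.9, 14.9, -75.2]
force: [-0.5, 0.1, -2.4]
opening: 0.028
gripper_force: 30.0
```

```bash
python3 plan.py .4315 -.3259 .0865 180 14.94 -75.28
```

```text
dpos [0.5 0.5 2.1] ang [-0.04 -0.04  0.06]
t 33.1 at [ 0.4321 -0.3259  0.0887] [-179.94   14.9   -75.21] F [-0.5  0.1 -2.4] M [-1.01 -0.32  0.04] q [-25.   22.9 -11.9 -12.6 -65.4  46.1] open 0.027955355030837084 29.99958246946335
```

Request:
{"method": "apply_moves", "body": {
  "deltas": [
    {"fingers": 20,"delta_pos": [0.3,0,1],"angular": [0,0,0]},
    {"fingers": 20,"delta_pos": [0.6,0,2.2],"angular": [0,0,0]},
    {"fingers": 20,"delta_pos": [0.6,0,2.2],"angular": [0,0,0]},
    {"fingers": 20,"delta_pos": [0.6,0,2.2],"angular": [0,0,0]}
  ]
}}

```text
clock: 33.5
tool_pos: [0.4319, -0.326, 0.0864]
orientation: [-179.9, 14.9, -75.2]
force: [-0.3, 1.8, 4.5]
opening: 0.0282
gripper_force: 30.0
```

Request:
{"method": "apply_moves", "body": {
  "deltas": [
    {"fingers": 40,"delta_pos": [0,0,0],"angular": [0,0,0]},
    {"fingers": 60,"delta_pos": [0,0,0],"angular": [0,0,0]},
    {"fingers": 80,"delta_pos": [0,0,0],"angular": [0,0,0]},
    {"fingers": 80,"delta_pos": [0,0,0],"angular": [0,0,0]},
    {"fingers": 80,"delta_pos": [0,0,-15],"angular": [0,0,0]},
    {"fingers": 80,"delta_pos": [0,0,-40],"angular": [0,0,0]},
    {"fingers": 80,"delta_pos": [0,0,-75],"angular": [0,0,0]},
    {"fingers": 80,"delta_pos": [0,0,-115],"angular": [0,0,0]},
    {"fingers": 80,"delta_pos": [0,0,-150],"angular": [0,0,0]},
    {"fingers": 80,"delta_pos": [0,0,-160],"angular": [0,0,0]}
  ]
}}

```text
clock: 34.5
tool_pos: [0.4432, -0.3676, 0.2441]
orientation: [-179.8, 14.7, -75.2]
force: [-1.1, -0.3, 0.3]
opening: 0.0797
gripper_force: 0.0
```

Run:
```python
import cv2,numpy as np
from plant import ctrl
im=ctrl.snapshot("side")[:,:,::-1].copy();cv2.imwrite("pics/side_end.png",im)
ref=cv2.imread("pics/side0.png")
def mt(n,ref,b):
    x0,y0,x1,y1=b
    r=cv2.matchTemplate(im[y0-15:y1+15,x0-15:x1+15],ref[y0:y1,x0:x1],cv2.TM_CCOEFF_NORMED);_,v,_,l=cv2.minMaxLoc(r);print(n,round(v,3),l[0]-15,l[1]-15)
mt("roller handle",ref,(398,328,425,372));mt("rest+roller",ref,(370,328,442,406))
# keys: dark/bright row profile compare along strip: shift of keys vs start
mt("tuberack",ref,(265,268,325,315));mt("tipbox",ref,(275,183,328,225));mt("supply",ref,(455,288,570,375))
b2=cv2.cvtColor(im,cv2.COLOR_BGR2HSV)
m=(im.max(2)<60).astype(np.uint8);m[:120]=0;m[205:]=0;m[:,:220]=0;m[:,285:]=0
q,l,s,c=cv2.connectedComponentsWithStats(m)
print("cap:",[(list(s[i]),c[i].round(1)) for i in range(1,q) if s[i,4]>40])
from h import proj
print([proj("side",(.507,.347,z)).round(1) for z in(.195,.155,.005)])
print(ctrl.get_obs()["clock"],ctrl.get_obs()["tool_pos"])
```

```text
roller handle 0.825 1 1
rest+roller 0.82 0 0
tuberack 0.999 0 0
tipbox 0.996 0 0
supply 0.925 0 0
cap: [([np.int32(244), np.int32(169), np.int32(14), np.int32(11), np.int32(124)], array([250.5, 174.4]))]
[array([249.6, 166.1]), array([250.3, 179.4]), array([252.9, 226.3])]
34.55 [ 0.44312427 -0.36736823  0.24377902]
```

```bash
python3 -c "
from plant import ctrl
print(ctrl.close_job())"
```

```text
the job is handed in; nothing more can be done
None
```

I handed the job in at 34.6 s: the bottle stands upright in the tray, the seal was rolled end to end twice at about 30 N, and the roller hangs back in its rest; keys 0–4 look fully seated in the last picture, while keys 5–9 were hidden by the gripper and are judged only from steady force and level.

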